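# Change over the samples in a spring life tester

### The job

Draw the spring tester's carriage out, take the brown tested springs off its posts and put them in the blue tray, and thread every fresh steel spring standing on the tiles over a post of its own, fully down on the plate; if its inward tail catches on a rib of the post, twist the spring a little until it drops. Slide the carriage fully home and only then press the green start button all the way down. Leave the blender parts and hand tools where they are.

Things in the scene. Friction and masses are not known exactly. Their poses are not given: they have to be found in the camera images.
- fresh1: Fresh, bright steel spring: 38 mm outside, 32 mm inside, 70 mm long, 3 mm wire, handled as rigid. Origin: centre of its foot, z up its axis. The wire's lower end is bent inward as a tail at foot level, along the spring's own +x, in to 8 mm from the axis. Stands on the tiles, tail end down, at any yaw. Absent (None) in some starts.
- fresh2: Fresh, bright steel spring: 38 mm outside, 32 mm inside, 70 mm long, 3 mm wire, handled as rigid. Origin: centre of its foot, z up its axis. The wire's lower end is bent inward as a tail at foot level, along the spring's own +x, in to 8 mm from the axis. Stands on the tiles, tail end down, at any yaw. Absent (None) in some starts.
- fresh3: Fresh, bright steel spring: 38 mm outside, 32 mm inside, 70 mm long, 3 mm wire, handled as rigid. Origin: centre of its foot, z up its axis. The wire's lower end is bent inward as a tail at foot level, along the spring's own +x, in to 8 mm from the axis. Stands on the tiles, tail end down, at any yaw. Absent (None) in some starts.
- fresh4: Fresh, bright steel spring: 38 mm outside, 32 mm inside, 70 mm long, 3 mm wire, handled as rigid. Origin: centre of its foot, z up its axis. The wire's lower end is bent inward as a tail at foot level, along the spring's own +x, in to 8 mm from the axis. Stands on the tiles, tail end down, at any yaw. Absent (None) in some starts.
- tested1: Already tested, rust-brown spring: 38 mm outside, 32 mm inside, 70 mm long, 3 mm wire, handled as rigid. Origin: centre of its foot, z up its axis. The wire's lower end is bent inward as a tail at foot level, along the spring's own +x, in to 8 mm from the axis. At the start it sits fully down on post1. Two or three of tested1-4 are present, the rest None.
- tested2: Already tested, rust-brown spring: 38 mm outside, 32 mm inside, 70 mm long, 3 mm wire, handled as rigid. Origin: centre of its foot, z up its axis. The wire's lower end is bent inward as a tail at foot level, along the spring's own +x, in to 8 mm from the axis. At the start it sits fully down on post2. Two or three of tested1-4 are present, the rest None.
- tested3: Already tested, rust-brown spring: 38 mm outside, 32 mm inside, 70 mm long, 3 mm wire, handled as rigid. Origin: centre of its foot, z up its axis. The wire's lower end is bent inward as a tail at foot level, along the spring's own +x, in to 8 mm from the axis. At the start it sits fully down on post3. Two or three of tested1-4 are present, the rest None.
- tested4: Already tested, rust-brown spring: 38 mm outside, 32 mm inside, 70 mm long, 3 mm wire, handled as rigid. Origin: centre of its foot, z up its axis. The wire's lower end is bent inward as a tail at foot level, along the spring's own +x, in to 8 mm from the axis. At the start it sits fully down on post4. Two or three of tested1-4 are present, the rest None.
- tester: Bench spring life tester, fixed. Origin: on the tiles under the middle of the crosshead's front face; x points into the machine (from the robot), y left. Bed 280 mm wide, 16 high, reaching 260 mm in front of the face; crosshead 330 mm wide, underside 113, top 131 mm up; 200 mm high cover 130 mm behind the face. Control box 85 x 70, 50 mm high, centred 60 mm before the face, 202 mm left.
- carriage (a joint): Loading carriage on its slide rails (m): 0 = home at the rear stop, posts 50 mm behind the crosshead's front face; 0.17 = fully out at the front stop, towards the tester's -x, posts 120 mm before the face. Starts at 0; stays where left; slides with about 3 N. Aluminium plate 270 mm wide, top 32 mm above the tiles, with four posts in a row and a handle.
- handle (a point): Middle of the carriage handle: black horizontal round bar, 12 mm thick, 110 mm long along the tester's y, centre 105 mm above the tiles, on an upright at each end, 120 mm in front of the post row. Moves with the carriage; axes as the tester's.
- post1 (a point): Foot of guide post 1 (leftmost, tester +y) on the plate top; posts 72 mm apart; axes as the tester's. White post: plus-shaped, four 4 mm ribs along x and y, 28 mm across, 55 mm tall, top 10 mm tapering to 18 mm. A spring's tail passes only between ribs (45 degrees off them, or up to 20 degrees either side of that); else it catches on a rib about 50 mm up until twisted.
- post2 (a point): Foot of guide post 2 (second from left) on the plate top; posts 72 mm apart; axes as the tester's. White post: plus-shaped, four 4 mm ribs along x and y, 28 mm across, 55 mm tall, top 10 mm tapering to 18 mm. A spring's tail passes only between ribs (45 degrees off them, or up to 20 degrees either side of that); else it catches on a rib about 50 mm up until twisted.
- post3 (a point): Foot of guide post 3 (third from left) on the plate top; posts 72 mm apart; axes as the tester's. White post: plus-shaped, four 4 mm ribs along x and y, 28 mm across, 55 mm tall, top 10 mm tapering to 18 mm. A spring's tail passes only between ribs (45 degrees off them, or up to 20 degrees either side of that); else it catches on a rib about 50 mm up until twisted.
- post4 (a point): Foot of guide post 4 (rightmost, tester -y) on the plate top; posts 72 mm apart; axes as the tester's. White post: plus-shaped, four 4 mm ribs along x and y, 28 mm across, 55 mm tall, top 10 mm tapering to 18 mm. A spring's tail passes only between ribs (45 degrees off them, or up to 20 degrees either side of that); else it catches on a rib about 50 mm up until twisted.
- start (a joint): Travel of the green start button (m): 0 = up, 0.006 = fully down; springs back; takes about 5 N.
- start_top (a point): Centre of the top of the start button: green, 34 mm diameter, facing up, on top of the tester's control box, 68 mm above the tiles.
- tray: Open blue tray for tested springs, loose on the tiles, 350 g: 140 mm (its x) by 170 mm (its y), 45 mm high, walls and floor 5 mm. Origin: centre of its underside.
- blender_base: Bystander: round steel blender cup base, 84 mm diameter, 50 mm high, origin at its underside centre.
- tumbler: Bystander: clear plastic tumbler, 76 mm diameter at the rim, 120 mm high, upright; origin at its underside centre.
- gasket: Bystander: purple silicone ring gasket, 82 mm outside diameter, 6 mm high, flat; origin at its underside centre.
- pry_tool: Bystander: yellow plastic pry tool, 185 mm long along its x, 20 mm wide, 7 mm high; origin at its underside centre.
- screwdriver: Bystander: metal screwdriver, 200 mm long, lying along its x.
Mind the look-alikes: they are no part of the job. Of the things like the tray, leave any that is orange; of the rest the larger one is meant. What is shaped like the fresh1 but yellow is not meant.

How it is judged (in metres and radians):
On the way, in this order (a step that is already met when the one before it is completed fails the run):
1. every fresh spring is fully down on a post, every tested spring is in the tray and the carriage is home (((horizontal distance between fresh1 and post1 below 0.005 m and z of fresh1 in the frame of post1 below 0.004 m) or (horizontal distance between fresh1 and post2 below 0.005 m and z of fresh1 in the frame of post2 below 0.004 m) or (horizontal distance between fresh1 and post3 below 0.005 m and z of fresh1 in the frame of post3 below 0.004 m) or (horizontal distance between fresh1 and post4 below 0.005 m and z of fresh1 in the frame of post4 below 0.004 m)) and angle between each of fresh1, fresh2, fresh3, fresh4's own z axis and vertical below 0.1 rad and ((horizontal distance between fresh2 and post1 below 0.005 m and z of fresh2 in the frame of post1 below 0.004 m) or (horizontal distance between fresh2 and post2 below 0.005 m and z of fresh2 in the frame of post2 below 0.004 m) or (horizontal distance between fresh2 and post3 below 0.005 m and z of fresh2 in the frame of post3 below 0.004 m) or (horizontal distance between fresh2 and post4 below 0.005 m and z of fresh2 in the frame of post4 below 0.004 m)) and ((horizontal distance between fresh3 and post1 below 0.005 m and z of fresh3 in the frame of post1 below 0.004 m) or (horizontal distance between fresh3 and post2 below 0.005 m and z of fresh3 in the frame of post2 below 0.004 m) or (horizontal distance between fresh3 and post3 below 0.005 m and z of fresh3 in the frame of post3 below 0.004 m) or (horizontal distance between fresh3 and post4 below 0.005 m and z of fresh3 in the frame of post4 below 0.004 m)) and ((horizontal distance between fresh4 and post1 below 0.005 m and z of fresh4 in the frame of post1 below 0.004 m) or (horizontal distance between fresh4 and post2 below 0.005 m and z of fresh4 in the frame of post2 below 0.004 m) or (horizontal distance between fresh4 and post3 below 0.005 m and z of fresh4 in the frame of post3 below 0.004 m) or (horizontal distance between fresh4 and post4 below 0.005 m and z of fresh4 in the frame of post4 below 0.004 m)) and x of tested1 in the frame of tray between -0.07 and 0.07 m and y of tested1 in the frame of tray between -0.085 and 0.085 m and height (world z) of each of tested1, tested2, tested3, tested4 below 0.035 m and linear speed of each of tested1, tested2, tested3, tested4 below 0.03 m/s and x of tested2 in the frame of tray between -0.07 and 0.07 m and y of tested2 in the frame of tray between -0.085 and 0.085 m and x of tested3 in the frame of tray between -0.07 and 0.07 m and y of tested3 in the frame of tray between -0.085 and 0.085 m and x of tested4 in the frame of tray between -0.07 and 0.07 m and y of tested4 in the frame of tray between -0.085 and 0.085 m and value of joint carriage below 0.005 m), for 0.2 s.
2. the start button is pressed down (value of joint start above 0.0045 m and value of joint carriage below 0.005 m).
At the end, for the whole second after the job is handed in: Every fresh spring present stands on a post of its own, within 5 mm of the post's axis, foot within 4 mm of the carriage plate, upright; every tested spring present rests inside the tray; the carriage is within 5 mm of home; the start button was pressed at least 4.5 mm after that and is up again (all of step 1 and value of joint start below 0.0015 m); the robot touches nothing.
It fails at once if the start button is pressed before the springs are all in place and the carriage is home (value of joint start above 0.0045 m and not (((horizontal distance between fresh1 and post1 below 0.005 m and z of fresh1 in the frame of post1 below 0.004 m) or (horizontal distance between fresh1 and post2 below 0.005 m and z of fresh1 in the frame of post2 below 0.004 m) or (horizontal distance between fresh1 and post3 below 0.005 m and z of fresh1 in the frame of post3 below 0.004 m) or (horizontal distance between fresh1 and post4 below 0.005 m and z of fresh1 in the frame of post4 below 0.004 m)) and angle between each of fresh1, fresh2, fresh3, fresh4's own z axis and vertical below 0.1 rad and ((horizontal distance between fresh2 and post1 below 0.005 m and z of fresh2 in the frame of post1 below 0.004 m) or (horizontal distance between fresh2 and post2 below 0.005 m and z of fresh2 in the frame of post2 below 0.004 m) or (horizontal distance between fresh2 and post3 below 0.005 m and z of fresh2 in the frame of post3 below 0.004 m) or (horizontal distance between fresh2 and post4 below 0.005 m and z of fresh2 in the frame of post4 below 0.004 m)) and ((horizontal distance between fresh3 and post1 below 0.005 m and z of fresh3 in the frame of post1 below 0.004 m) or (horizontal distance between fresh3 and post2 below 0.005 m and z of fresh3 in the frame of post2 below 0.004 m) or (horizontal distance between fresh3 and post3 below 0.005 m and z of fresh3 in the frame of post3 below 0.004 m) or (horizontal distance between fresh3 and post4 below 0.005 m and z of fresh3 in the frame of post4 below 0.004 m)) and ((horizontal distance between fresh4 and post1 below 0.005 m and z of fresh4 in the frame of post1 below 0.004 m) or (horizontal distance between fresh4 and post2 below 0.005 m and z of fresh4 in the frame of post2 below 0.004 m) or (horizontal distance between fresh4 and post3 below 0.005 m and z of fresh4 in the frame of post3 below 0.004 m) or (horizontal distance between fresh4 and post4 below 0.005 m and z of fresh4 in the frame of post4 below 0.004 m)) and (x of tested1 in the frame of tray between -0.07 and 0.07 m and y of tested1 in the frame of tray between -0.085 and 0.085 m and height (world z) of tested1 below 0.035 m) and (x of tested2 in the frame of tray between -0.07 and 0.07 m and y of tested2 in the frame of tray between -0.085 and 0.085 m and height (world z) of tested2 below 0.035 m) and (x of tested3 in the frame of tray between -0.07 and 0.07 m and y of tested3 in the frame of tray between -0.085 and 0.085 m and height (world z) of tested3 below 0.035 m) and (x of tested4 in the frame of tray between -0.07 and 0.07 m and y of tested4 in the frame of tray between -0.085 and 0.085 m and height (world z) of tested4 below 0.035 m) and value of joint carriage below 0.008 m)).
It fails at once if a bystander (blender base, tumbler, gasket, pry tool, screwdriver) is moved more than 25 mm (distance of any of blender_base, tumbler, gasket, pry_tool, screwdriver from where it was at the start of the episode above 0.025 m).
Of tested1, tested2, tested3, tested4 only 2 to 3 are there at a start; the rules pass over those that are not, and their reading is None.
Of fresh1, fresh2, fresh3, fresh4 only 3 to 4 are there at a start; the rules pass over those that are not, and their reading is None.
At some moment in a run one of tray may be knocked a few centimetres aside while the robot is not near it.
It also fails if it takes over 208 s, if anything falls off the work surface, if the arm or the gripper's body presses on something with over 40 N, if the wrist force passes 120 N, or if a joint passes its speed limit or range.

### The arm

A 6-joint arm with a two-finger parallel gripper is mounted at the origin on the work surface. World frame = base frame: x ahead of the robot, y to its left, z up, the work surface at z = 0. Lengths are in m, angles in degrees, forces in N, time in s.
With the tool pointing down it reaches from about 0.35 to 0.875 m from the base axis. Payload 4.2 kg.
Tool frame: the origin (TCP) lies between the finger pads; the fingertips stand 8 mm ahead of it and the grasp point (between the pads) lies 11 mm behind it; x points along the fingers, y is the direction in which the jaws open and shut, and the axes are right-handed (so a half turn about x gives the same grasp; the last joint's range is limited). The gripper opens to 87 mm and grips with 3 to 60 N. Pads are 19 mm wide; open, the fingers measure 117 mm over their backs; the gripper's body (75 mm by 190 mm) begins 51 mm behind the grasp point.
Start: joints at [-55.199, 22.042, 0.453, 0, -68.411, -14.817], TCP at [0.214, -0.587, 0.231] pointing down, gripper open.
Joint ranges: [-179.83, 179.83], [-69.29, 118.12], [-61.27, 80.66], [-181.25, 117.63], [-171.15, -9.14], [-177.46, 177.46]. Speed limits (degrees/s): [159.86, 159.86, 180, 180, 180, 180].

### API

Orientations are given as a 3x3 rotation matrix whose columns are the frame's x, y, z axes.
In Python, from station import r gives the robot as it stands. The module is installed in compiled form; this text tells all that it offers.
- The arm moves only by the tool move_arm, never from a script. Its argument "increments" is one flat list of numbers, 7 for each row, row after row: the turn, a rotation vector about the tool's x, y, z in degrees, then the shift along the tool's x, y, z in m, then the finger opening in m, from 0 to 0.087. A call has 1 to 12 rows; each row is the pose to reach, as a shift and turn from the pose commanded when the call began, along the tool's axes at that moment; what a row does not reach only later rows make up. A row lasts 1/12 s, in which the tool goes at most 41.7 mm and 7.16 degrees, less where a joint would pass 70% of its speed; a pose out of reach is approached as far as the arm can. A call with a gripper value outside its range is refused whole. The fingers move at their own pace and stop on an object; the grip force is fixed at half the most. Time passes only in rows, so rows that repeat a pose let the fingers close. It gives the time, the measured TCP pose, the force and the opening at its end, in the units of the state.
- r.sense(): the state, without advancing time (a new reading comes with each control period).
- r.capture(name): name is "scene" or "top"; returns the picture (420x560x3 uint8, red, green, blue); there is no depth.
- r.calibration(name): a dict with "fx", "fy", "cx", "cy" (pixels), "rvec" (rotation vector, rad) and "tvec" (3), from world to camera coordinates, as OpenCV has them. Camera axes: x right, y down, z forward; pixel columns grow to the right and rows downward; lengths in m; the calibration is good to about 2 mm. A picture is of the moment at which its call begins. calibration takes no time and is no camera call.
- r.finish_job(): hands the job in, once; it reports no verdict.
The state is a dict: "time_s": time; "joints": joint angles; "joint_velocities": joint speeds; "effort": joint torques, N m; "tcp_pos": TCP position; "ee_rot": TCP orientation; "wrist_force": force on the tool from outside, world axes, zero at the start; "moment": the same for the moment, N m; "gripper_width": opening from 0.0 (shut) to 1.0 (fully open).
Only numpy, scipy, OpenCV 4.12 (cv2) and the standard library are available. Lean on these libraries where they do the work, as an engineer would, in place of code of your own. Each camera call takes 0.05 s, during which the arm holds its last target.

## Working session

There is one attempt and no reset: what is moved stays moved. The work goes in short steps, Python scripts to look and compute and a tool call to move; the robot and the scene stay as the last step left them, time stands still between calls to the robot, and variables do not carry over. Pictures are saved under pics/ and viewed, and the job is handed in when it is done.

Besides the shell and the picture viewer there is one more tool, called after "Call:" as name(argument=value, ...) on one line, values as JSON. move_arm: Moves the arm, as the interface text tells. Its arguments: {"type":"object","properties":{"increments":{"type":"array","items":{"type":"number"}}},"required":["increments"]}

```bash
mkdir -p pics; cat > h.py <<'E'
import numpy as np, cv2
from station import r
def cap(name,fn,crop=None,scale=1):
    im=r.capture(name); b=cv2.cvtColor(im,cv2.COLOR_RGB2BGR)
    if crop: x0,y0,x1,y1=crop; b=b[y0:y1,x0:x1]
    if scale!=1: b=cv2.resize(b,None,fx=scale,fy=scale,interpolation=cv2.INTER_CUBIC)
    cv2.imwrite('pics/'+fn+'.png',b); return im
def cal(name):
    c=r.calibration(name); K=np.array([[c['fx'],0,c['cx']],[0,c['fy'],c['cy']],[0,0,1.]])
    R,_=cv2.Rodrigues(np.array(c['rvec'],float)); return K,R,np.array(c['tvec'],float).ravel()
def pix2w(name,u,v,z):
    K,R,t=cal(name); d=R.T@np.linalg.inv(K)@np.array([u,v,1.]); C=-R.T@t
    return C+d*(z-C[2])/d[2]
def w2pix(name,P):
    K,R,t=cal(name); p=K@(R@np.asarray(P,float)+t); return p[:2]/p[2]
E
python3 - <<'E'
from h import *
cap('scene','s0',None,1.4);cap('top','t0',None,1.4)
s=r.sense()
for k,v in s.items(): print(k,np.round(v,4).tolist())
for n in('scene','top'):
    K,R,t=cal(n); print(n,K.tolist(),(-R.T@t).round(3),R.round(3).tolist())
E
```

```text
time_s 0.1
joints [-55.2, 22.0853, 0.3872, -0.0232, -68.412, -14.8165]
joint_velocities [-0.0157, -0.0954, 0.2034, -0.0007, -0.0878, 0.0339]
effort [-0.0004, -39.1689, 18.7936, 4.2319, 0.0135, -0.0001]
tcp_pos [0.2134, -0.5869, 0.2296]
ee_rot [[-0.0008, -0.3416, 0.9398], [0.0018, 0.9398, 0.3416], [-1.0, 0.002, -0.0001]]
wrist_force [-0.0319, 0.3392, -1.1367]
moment [0.0002, -0.0032, -0.0005]
gripper_width 1.002
scene [[379.72695808871543, 0.0, 284.1684342748884], [0.0, 379.72695808871543, 207.20252863200773], [0.0, 0.0, 1.0]] [ 0.883 -0.336  0.91 ] [[0.741, 0.671, 0.013], [0.563, -0.611, -0.557], [-0.365, 0.42, -0.831]]
top [[431.14865329582426, 0.0, 274.5746940757673], [0.0, 431.14865329582426, 207.95933126489692], [0.0, 0.0, 1.0]] [0.419 0.071 1.424] [[0.001, -1.0, 0.001], [-0.997, -0.001, -0.081], [0.081, -0.001, -0.997]]
```

View pics/s0.png

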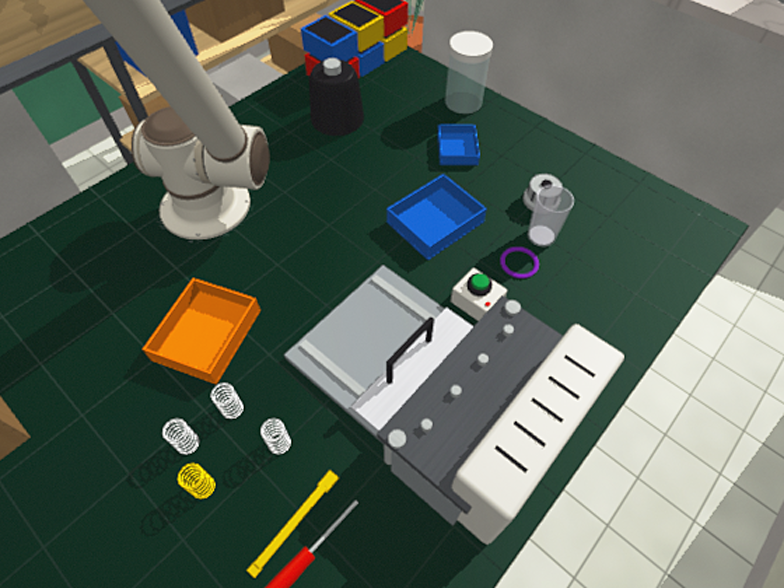

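View pics/t0.png

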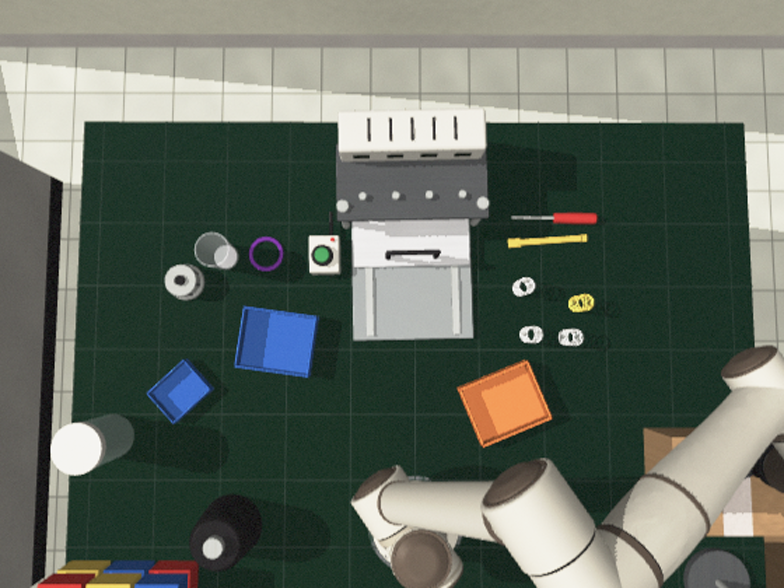

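```bash
python3 - <<'E'
from h import *
cap('top','t1',(230,70,360,250),4.4/1.0*0.75)
im=cap('top','t2',(340,140,440,260),5)
cap('scene','s1',(100,260,220,370),5)
cap('scene','s2',(200,180,400,380),3)
E
```

```text
(no output)
```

View pics/t1.png

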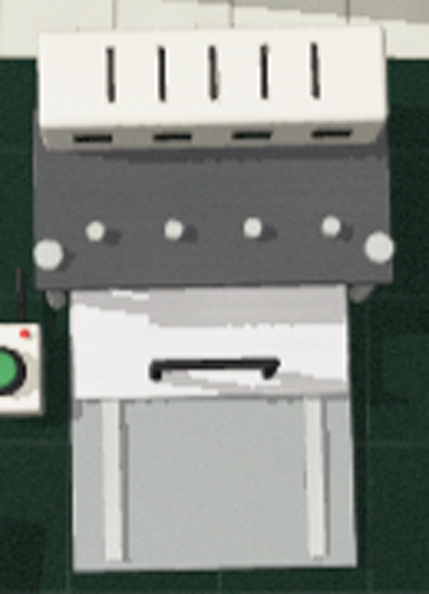

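View pics/t2.png

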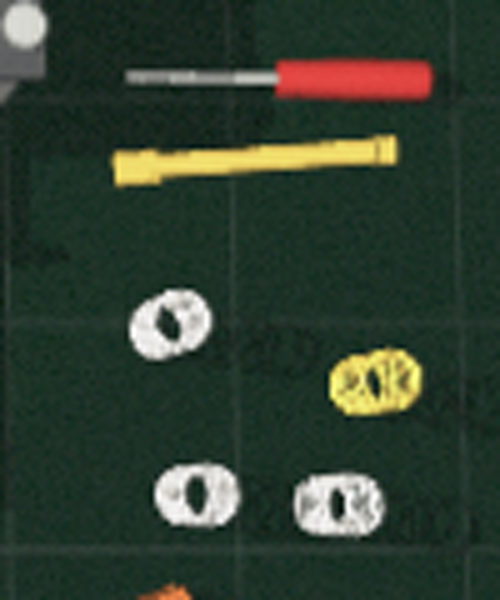

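View pics/s1.png

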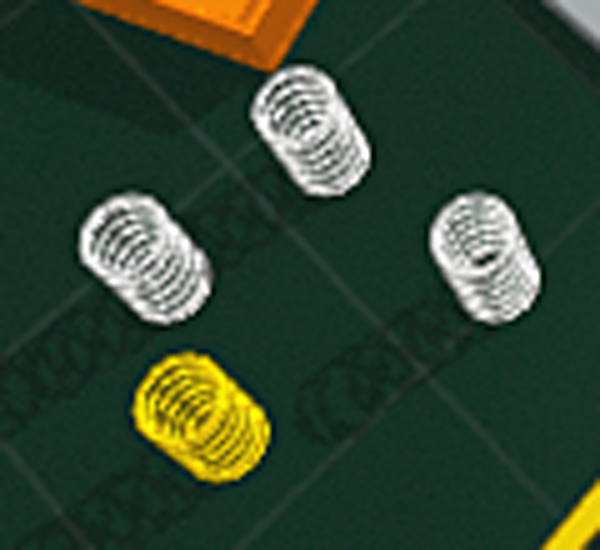

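View pics/s2.png

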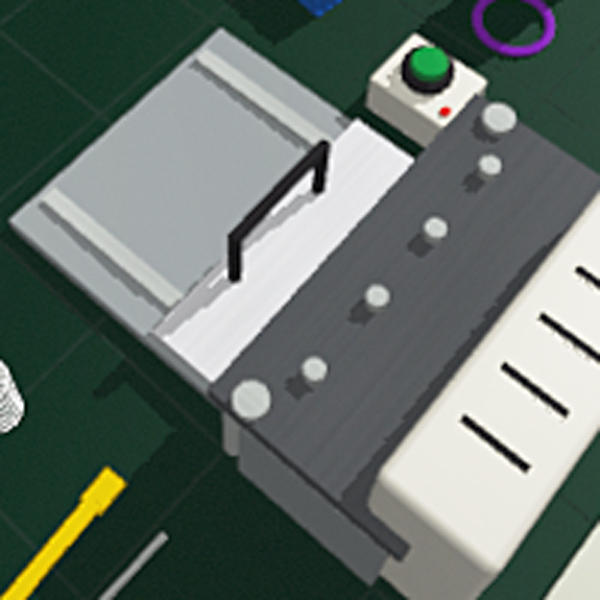

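```bash
cat > loc.py <<'E'
from h import *
from scipy.optimize import least_squares
obs=[]
def T(u,v):return 230+u/3.3,70+v/3.3
def S(u,v):return 200+u/3,180+v/3
obs=[('top',T(74,570),(-.26,.14,.016)),('top',T(356,566),(-.26,-.14,.016)),('top',T(38,287),(0,.165,.131)),('top',T(392,285),(0,-.165,.131)),
('top',T(215,364),(-.07,0,.106)),
('scene',S(222,28),(-.26,.14,.016)),('scene',S(9,220),(-.26,-.14,.016)),('scene',S(482,96),(0,.165,.131)),('scene',S(209,384),(0,-.165,.131)),
('scene',S(279,194),(-.07,0,.105)),('scene',S(430,62),(-.06,.202,.068))]
def W(p,q):
    c,s=np.cos(p[2]),np.sin(p[2]);return np.array([p[0]+c*q[0]-s*q[1],p[1]+s*q[0]+c*q[1],q[2]])
f=lambda p:np.concatenate([w2pix(n,W(p,q))-np.array(o) for n,o,q in obs])
if __name__=='__main__':
    s=least_squares(f,[.7,0.05,0],loss='soft_l1');print('tester',s.x.round(4),np.degrees(s.x[2]));print(f(s.x).reshape(-1,2).round(1).tolist())
    print('handle',W(s.x,(-.07,0,.105)).round(4),'start',W(s.x,(-.06,.202,.068)).round(4))
    imt=r.capture('top');ims=r.capture('scene')
    th=np.linspace(0,2*np.pi,40)
    def sil(n,p,shape):
        pts=np.array([w2pix(n,(p[0]+.019*np.cos(a),p[1]+.019*np.sin(a),z)) for z in(0,.07) for a in th])
        h=cv2.convexHull((pts*16).astype(np.int32));m=np.zeros(shape,np.uint8);cv2.fillConvexPoly(m,h,1,shift=4);return m
    from scipy.optimize import minimize
    def blobs(n,im,box):
        hsv=cv2.cvtColor(im,cv2.COLOR_RGB2HSV);m=((hsv[...,2]>110)&(hsv[...,1]<70)).astype(np.uint8)
        M=np.zeros_like(m);x0,y0,x1,y1=box;M[y0:y1,x0:x1]=m[y0:y1,x0:x1];M=cv2.morphologyEx(M,cv2.MORPH_CLOSE,np.ones((3,3)))
        k,l,st,c=cv2.connectedComponentsWithStats(M);return [(l==i).astype(np.uint8) for i in range(1,k) if st[i,4]>60],[(c[i].round(1).tolist(),int(st[i,4])) for i in range(1,k) if st[i,4]>60]
    bt,ct=blobs('top',imt,(360,195,430,252));bs,cs=blobs('scene',ims,(110,268,210,330));print(ct,cs)
    for b,c in zip(bt,ct):
        hull=cv2.convexHull(cv2.findNonZero(b));A=np.zeros_like(b);cv2.fillConvexPoly(A,hull,1)
        g=pix2w('top',*c[0],.035)[:2]
        u=w2pix('scene',(*g,.035));j=np.argmin([np.hypot(*(np.array(x[0])-u)) for x in cs])
        Bm=np.zeros_like(b);cv2.fillConvexPoly(Bm,cv2.convexHull(cv2.findNonZero(bs[j])),1)
        def cost(p):
            o=0
            for n,m in(('top',A),('scene',Bm)):
                s_=sil(n,p,m.shape);o-=(s_&m).sum()/(s_|m).sum()
            return o
        q=minimize(cost,g,method='Nelder-Mead',options=dict(initial_simplex=[g,g+[.008,0],g+[0,.008]]))
        print('spring',g.round(4),q.x.round(4),q.fun)
    # blue tray: by colour
    hsv=cv2.cvtColor(imt,cv2.COLOR_RGB2HSV);m=((hsv[...,0]>100)&(hsv[...,0]<125)&(hsv[...,1]>120)).astype(np.uint8)
    k,l,st,c=cv2.connectedComponentsWithStats(m)
    for i in range(1,k):
        if st[i,4]>300:
            rc=cv2.minAreaRect(cv2.findNonZero((l==i).astype(np.uint8)));print('blue',rc,pix2w('top',*rc[0],.03).round(3))
E
python3 loc.py
```

```text
tester [0.685  0.0096 0.0208] 1.1919085580532631
[[-0.8, -0.6], [-0.2, -1.1], [-1.4, -0.6], [-0.1, -2.1], [-0.6, -1.0], [-0.8, -0.9], [-1.2, -0.5], [-2.5, -1.3], [-1.8, 1.5], [-0.1, -1.1], [0.2, 1.9]]
handle [0.615  0.0081 0.105 ] start [0.6208 0.2103 0.068 ]
[([373.6, 204.4], 156), ([379.0, 238.6], 156), ([407.3, 240.5], 181)] [([161.8, 285.7], 419), ([128.7, 311.2], 459), ([196.6, 310.9], 405)]Traceback (most recent call last):
  File "loc.py", line 37, in <module>
    q=minimize(cost,g,method='Nelder-Mead',options=dict(initial_simplex=[g,g+[.008,0],g+[0,.008]]))
    res = _minimize_neldermead(fun, x0, args, callback, bounds=bounds,
                               **options)
    fxcc = func(xcc)
    fx = function(np.copy(x), *(wrapper_args + args))
  File "loc.py", line 35, in cost
    s_=sil(n,p,m.shape);o-=(s_&m).sum()/(s_|m).sum()
  File "loc.py", line 19, in sil
    pts=np.array([w2pix(n,(p[0]+.019*np.cos(a),p[1]+.019*np.sin(a),z)) for z in(0,.07) for a in th])
                  ~~~~~^^^^^^^^^^^^^^^^^^^^^^^^^^^^^^^^^^^^^^^^^^^^^^^
  File "h.py", line 15, in w2pix
    K,R,t=cal(name); p=K@(R@np.asarray(P,float)+t); return p[:2]/p[2]
          ~~~^^^^^^
  File "h.py", line 9, in cal
    c=r.calibration(name); K=np.array([[c['fx'],0,c['cx']],[0,c['fy'],c['cy']],[0,0,1.]])
ValueError: time passes only in moves, steps and waits
```

```bash
python3 - <<'E'
s=open('h.py').read()
s=s.replace("def cal(name):\n","import json,os\nif not os.path.exists('cal.json'): json.dump({n:{k:np.array(v,float).ravel().tolist() if k[1:]=='vec' else float(v) for k,v in r.calibration(n).items()} for n in('scene','top')},open('cal.json','w'))\nCAL=json.load(open('cal.json'))\ndef cal(name):\n").replace("c=r.calibration(name)","c=CAL[name]")
open('h.py','w').write(s)
s=open('loc.py').read()
s=s.replace("230+u/3.3,70+v/3.3","229.5+(u+.5)/3.3,69.5+(v+.5)/3.3").replace("200+u/3,180+v/3","199.5+(u+.5)/3,179.5+(v+.5)/3")
open('loc.py','w').write(s)
E
python3 loc.py
```

```text
tester [0.6847 0.01   0.0204] 1.1670127047467214
[[-0.6, -0.2], [-0.1, -0.6], [-1.2, -0.2], [0.1, -1.6], [-0.4, -0.5], [-0.4, -0.7], [-0.9, -0.4], [-2.2, -1.2], [-1.4, 1.6], [0.2, -1.0], [0.6, 2.1]]
handle [0.6147 0.0086 0.105 ] start [0.6206 0.2108 0.068 ]
[([373.5, 204.4], 157), ([379.0, 238.6], 156), ([407.3, 240.5], 181)] [([161.8, 285.6], 420), ([128.6, 311.2], 460), ([196.6, 311.0], 403)]
spring [ 0.5441 -0.2503] [ 0.5433 -0.2478] -1.8590561224489797
spring [ 0.4338 -0.266 ] [ 0.4342 -0.2642] -1.8938288529008573
spring [ 0.4278 -0.3568] [ 0.4279 -0.354 ] -1.8569980858011486
blue ((197.05001831054688, 243.65000915527344), (55.43716812133789, 45.113407135009766), 8.130102157592773) [0.417 0.319 0.03 ]
blue ((128.12445068359375, 278.8868713378906), (31.212017059326172, 39.62042236328125), 47.72631072998047) [0.305 0.538 0.03 ]
blue ((103.5, 409.5), (19.0, 59.0), 90.0) [-0.099  0.603  0.03 ]
```

```bash
cat >> h.py <<'E'
TY=1.17 # tester yaw deg
def Rt(yaw):
    a=np.radians(yaw); y=np.array([-np.sin(a),np.cos(a),0]); x=np.array([0,0,-1.]); return np.stack([x,y,np.cross(x,y)],1)
def inc(*tg):
    s=r.sense(); R0=np.array(s['ee_rot']); p=np.array(s['tcp_pos'])
    print('t',round(s['time_s'],2),'tcp',p.round(4),'yaw',round(float(np.degrees(np.arctan2(-R0[0,1],R0[1,1]))),2),'F',np.round(s['wrist_force'],1),'w',round(s['gripper_width']*87,1),'j6',round(s['joints'][5],1))
    for x,y,z,yaw in tg:
        rv=cv2.Rodrigues(R0.T@Rt(yaw))[0].ravel()*180/np.pi
        print((x,y,z,yaw),'->',rv.round(1).tolist(),(R0.T@(np.array([x,y,z])-p)).round(4).tolist(),'rows',round(max(np.linalg.norm(np.array([x,y,z])-p)/.0417,np.linalg.norm(rv)/7.16),1))
E
python3 -c "
from h import *
inc((.642,.0086,.231,1.17),(.642,.0086,.09,1.17),(.642,.0086,.09,1.17),(.445,.0046,.09,1.17))"
```

```text
t 0.5 tcp [ 0.2136 -0.5873  0.2305] yaw 19.98 F [ 1.8 -0.8  0.1] w 87.2 j6 -14.8
(0.642, 0.0086, 0.231, 1.17) -> [18.8, -0.0, -0.0] [-0.0004, 0.4136, 0.6063] rows 17.6
(0.642, 0.0086, 0.09, 1.17) -> [18.8, -0.0, -0.0] [0.1406, 0.4136, 0.6063] rows 17.9
(0.642, 0.0086, 0.09, 1.17) -> [18.8, -0.0, -0.0] [0.1406, 0.4136, 0.6063] rows 17.9
(0.445, 0.0046, 0.09, 1.17) -> [18.8, -0.0, -0.0] [0.1406, 0.4772, 0.4198] rows 15.6
```

Call:
move_arm(increments=[18.8,0,0,0,0.4136,0.6063,0,18.8,0,0,0,0.4136,0.6063,0,18.8,0,0,0,0.4136,0.6063,0,18.8,0,0,0,0.4136,0.6063,0,18.8,0,0,0,0.4136,0.6063,0,18.8,0,0,0,0.4136,0.6063,0,18.8,0,0,0,0.4136,0.6063,0,18.8,0,0,0,0.4136,0.6063,0,18.8,0,0,0,0.4136,0.6063,0,18.8,0,0,0,0.4136,0.6063,0,18.8,0,0,0,0.4136,0.6063,0,18.8,0,0,0,0.4136,0.6063,0])

```text
time_s: 1.5
tcp_pos: [0.5038, -0.1831, 0.231]
ee_rot: [[0.001, -0.021, 1.0], [-0.0, 1.0, 0.021], [-1.0, -0.0, 0.001]]
wrist_force: [1.3, -1.3, 0.3]
gripper_width: 0.171
```

```bash
python3 -c "
from h import *
inc((.642,.0086,.231,1.17),(.642,.0086,.09,1.17))"
```

```text
t 1.5 tcp [ 0.5038 -0.1831  0.231 ] yaw 1.2 F [ 1.3 -1.3  0.3] w 14.9 j6 -86.2
(0.642, 0.0086, 0.231, 1.17) -> [0.0, 0.0, 0.0] [0.0001, 0.1888, 0.1422] rows 5.7
(0.642, 0.0086, 0.09, 1.17) -> [0.0, 0.0, 0.0] [0.1411, 0.1888, 0.1421] rows 6.6
```

Call:
move_arm(increments=[0,0,0,0,0.1888,0.1421,0,0,0,0,0,0.1888,0.1421,0,0,0,0,0,0.1888,0.1421,0,0,0,0,0,0.1888,0.1421,0,0,0,0,0,0.1888,0.1421,0,0,0,0,0,0.1888,0.1421,0,0,0,0,0,0.1888,0.1421,0])

```text
time_s: 2.08
tcp_pos: [0.6438, 0.0111, 0.2294]
ee_rot: [[0.001, -0.025, 1.0], [0.0, 1.0, 0.025], [-1.0, 0.0, 0.001]]
wrist_force: [0.8, -0.4, -0.2]
gripper_width: 0.009
```

```bash
python3 -c "
from h import *
inc((.642,.0086,.09,1.17),(.445,.0046,.09,1.17))
cap('scene','s3',(200,130,400,330),3)"
```

```text
t 2.08 tcp [0.6438 0.0111 0.2294] yaw 1.46 F [ 0.8 -0.4 -0.2] w 0.8 j6 -103.9
(0.642, 0.0086, 0.09, 1.17) -> [0.3, 0.1, -0.0] [0.1394, -0.0025, -0.002] rows 3.3
(0.445, 0.0046, 0.09, 1.17) -> [0.3, 0.1, -0.0] [0.1392, -0.0015, -0.199] rows 5.8
```

View pics/s3.png

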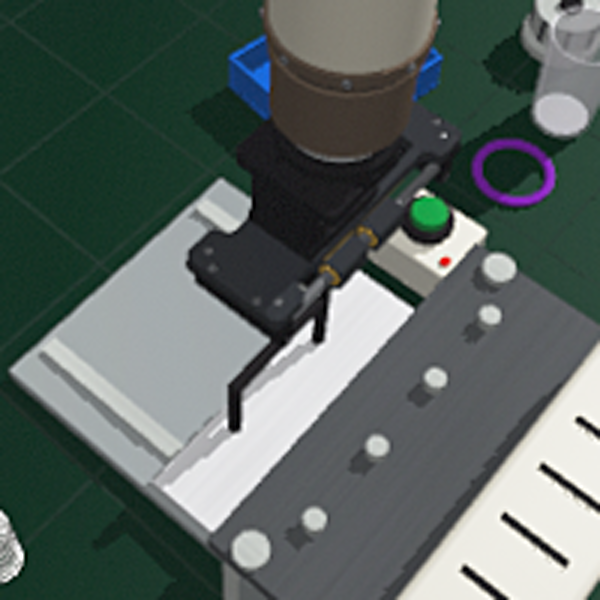

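Call:
move_arm(increments=[0,0,0,0.1394,-0.001,-0.001,0,0,0,0,0.1394,-0.001,-0.001,0,0,0,0,0.1394,-0.001,-0.001,0,0,0,0,0.1394,-0.001,-0.001,0,0,0,0,0.1394,-0.001,-0.001,0,0,0,0,0.1394,-0.001,-0.02,0,0,0,0,0.1394,-0.001,-0.05,0,0,0,0,0.1394,-0.001,-0.08,0,0,0,0,0.1394,-0.001,-0.11,0,0,0,0,0.1394,-0.001,-0.14,0,0,0,0,0.1394,-0.001,-0.165,0,0,0,0,0.1394,-0.001,-0.178,0])

```text
time_s: 3.13
tcp_pos: [0.4627, 0.0015, 0.0936]
ee_rot: [[0.006, -0.021, 1.0], [0.001, 1.0, 0.021], [-1.0, 0.001, 0.006]]
wrist_force: [3.4, -1.9, -1.8]
gripper_width: 0.004
```

Call:
move_arm(increments=[0,0,0,0,0,-0.003,0,0,0,0,0,0,-0.006,0,0,0,0,0,0,-0.006,0])

```text
time_s: 3.38
tcp_pos: [0.4616, 0.0021, 0.0941]
ee_rot: [[0.011, -0.022, 1.0], [0.001, 1.0, 0.022], [-1.0, 0.001, 0.011]]
wrist_force: [5.4, -2.2, 0.5]
gripper_width: 0.005
```

```bash
python3 -c "
from h import *
inc((.445,.0046,.09,1.17))
cap('scene','s4',(200,130,400,330),3)"
```

```text
t 3.38 tcp [0.4616 0.0021 0.0941] yaw 1.29 F [ 5.4 -2.2  0.5] w 0.4 j6 -109.5
(0.445, 0.0046, 0.09, 1.17) -> [0.1, 0.6, -0.1] [0.0039, 0.0029, -0.0166] rows 0.4
```

View pics/s4.png

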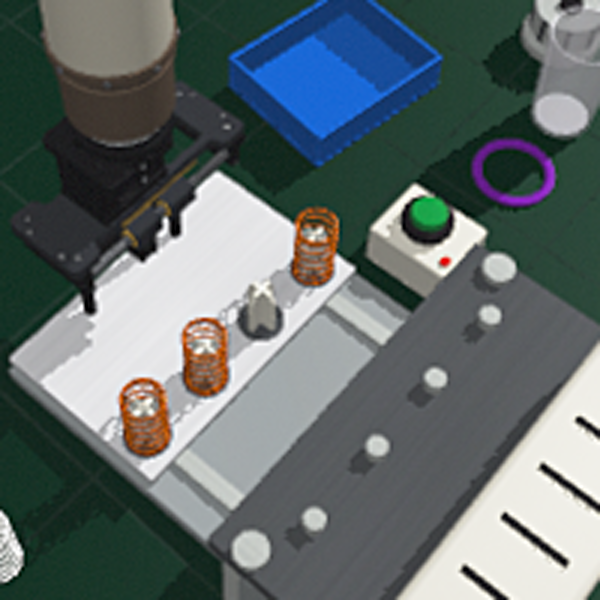

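Call:
move_arm(increments=[0,0,0,0,0,0.012,0,0,0,0,0,0,0.012,0,0,0,0,-0.03,0,0.012,0,0,0,0,-0.15,0,0.012,0.055,0,0,0,-0.15,0,0.012,0.055,0,0,0,-0.15,0,0.012,0.055,0,0,0,-0.15,0.18,-0.05,0.055,0,0,0,-0.15,0.18,-0.05,0.055,0,0,0,-0.15,0.18,-0.05,0.055,0,0,0,-0.15,0.18,-0.05,0.055,0,0,0,-0.15,0.18,-0.05,0.055,0,0,0,-0.15,0.18,-0.05,0.055])

```text
time_s: 4.43
tcp_pos: [0.4024, 0.1837, 0.2421]
ee_rot: [[0.001, -0.025, 1.0], [0.001, 1.0, 0.025], [-1.0, 0.001, 0.001]]
wrist_force: [0.3, 0.2, -0.1]
gripper_width: 0.586
```

```bash
python3 -c "
from h import *
inc((.445,.0046,.09,1.17))
cap('scene','s5',(220,190,360,310),5)
cap('top','t5',(230,110,360,250),4)
p=(.6847,.01,.0204)
from loc import W
for i in range(4):
  P=W(p,(-.12,.108-.072*i,.087)); print(i+1,P.round(4),((w2pix('scene',P)-[219.5,189.5])*5-.5).round(),((w2pix('top',P)-[229.5,109.5])*4-.5).round())
"
```

```text
t 4.43 tcp [0.4024 0.1837 0.2421] yaw 1.45 F [ 0.3  0.2 -0.1] w 51.0 j6 -134.2
(0.445, 0.0046, 0.09, 1.17) -> [0.3, 0.1, -0.1] [0.1519, -0.1804, 0.0379] rows 5.7
1 [0.5625 0.1155 0.087 ] [426.  92.] [121. 349.]
2 [0.564  0.0435 0.087 ] [336. 181.] [213. 347.]
3 [ 0.5655 -0.0284  0.087 ] [240. 275.] [306. 346.]
4 [ 0.5669 -0.1004  0.087 ] [137. 377.] [398. 344.]
```

View pics/s5.png

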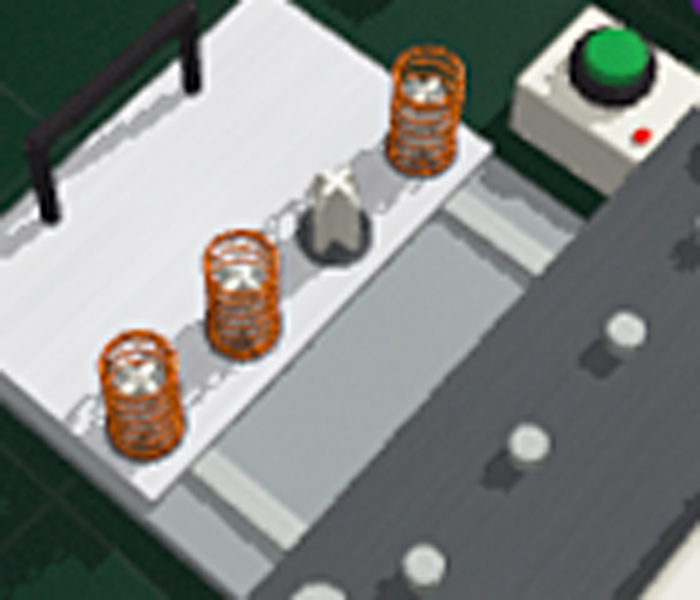

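View pics/t5.png

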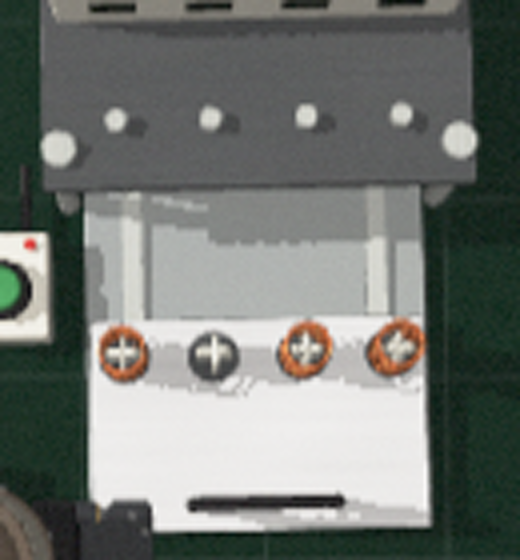

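```bash
python3 -c "
from h import *
inc((.5612,.1155,.2,91.2),(.5612,.1155,.074,91.2))
for c in [(247,307),(317,317),(309,376),(236,366)]: print(pix2w('top',(c[0]+.5)/1.4-.5,(c[1]+.5)/1.4-.5,.045).round(3))
"
```

```text
t 4.53 tcp [0.403  0.1812 0.2417] yaw 1.3 F [0.1 0.1 0.2] w 52.7 j6 -134.1
(0.5612, 0.1155, 0.2, 91.2) -> [-89.9, 0.0, -0.0] [0.0417, -0.0693, 0.1566] rows 12.6
(0.5612, 0.1155, 0.074, 91.2) -> [-89.9, 0.0, -0.0] [0.1677, -0.0693, 0.1566] rows 12.6
[0.495 0.384 0.045]
[0.472 0.224 0.045]
[0.339 0.241 0.045]
[0.361 0.407 0.045]
```

Call:
move_arm(increments=[-89.9,0,0,0.0417,-0.0693,0.1566,0.055,-89.9,0,0,0.0417,-0.0693,0.1566,0.055,-89.9,0,0,0.0417,-0.0693,0.1566,0.055,-89.9,0,0,0.0417,-0.0693,0.1566,0.055,-89.9,0,0,0.0417,-0.0693,0.1566,0.055,-89.9,0,0,0.0417,-0.0693,0.1566,0.055,-89.9,0,0,0.0417,-0.0693,0.1566,0.055,-89.9,0,0,0.0417,-0.0693,0.1566,0.055,-89.9,0,0,0.0417,-0.0693,0.1566,0.055,-89.9,0,0,0.0417,-0.0693,0.1566,0.055,-89.9,0,0,0.0417,-0.0693,0.1566,0.055,-89.9,0,0,0.0417,-0.0693,0.1566,0.055])

```text
time_s: 5.53
tcp_pos: [0.5615, 0.1128, 0.1995]
ee_rot: [[-0.001, -0.996, 0.087], [-0.0, 0.087, 0.996], [-1.0, 0.001, -0.0]]
wrist_force: [0.5, -0.1, 0.1]
gripper_width: 0.632
```

```bash
python3 -c "
from h import *
inc((.5612,.1155,.12,91.2),(.5612,.1155,.074,91.2))
"
```

```text
t 5.53 tcp [0.5615 0.1128 0.1995] yaw 85.01 F [ 0.5 -0.1  0.1] w 55.0 j6 -32.6
(0.5612, 0.1155, 0.12, 91.2) -> [-6.2, -0.0, -0.0] [0.0795, 0.0005, 0.0027] rows 1.9
(0.5612, 0.1155, 0.074, 91.2) -> [-6.2, -0.0, -0.0] [0.1255, 0.0005, 0.0027] rows 3.0
```

Call:
move_arm(increments=[-6,0,0,0.04,0,0.001,0.055,-6,0,0,0.08,0,0.001,0.055,-6,0,0,0.08,0,0.001,0.055,-6,0,0,0.08,0,0.001,0.055])

```text
time_s: 5.87
tcp_pos: [0.5607, 0.1136, 0.1182]
ee_rot: [[-0.005, -1.0, -0.012], [-0.003, -0.012, 1.0], [-1.0, 0.005, -0.003]]
wrist_force: [0.6, -0.6, 2.0]
gripper_width: 0.633
```

```bash
python3 -c "
from h import *
inc((.5612,.1155,.074,91.2))
cap('scene','s6',(220,190,360,310),5)
cap('top','t6',(230,110,360,250),4)
"
```

```text
t 5.87 tcp [0.5607 0.1136 0.1182] yaw 90.69 F [ 0.6 -0.6  2. ] w 55.1 j6 -27.0
(0.5612, 0.1155, 0.074, 91.2) -> [-0.5, -0.2, -0.3] [0.0442, -0.0008, 0.002] rows 1.1
```

View pics/s6.png

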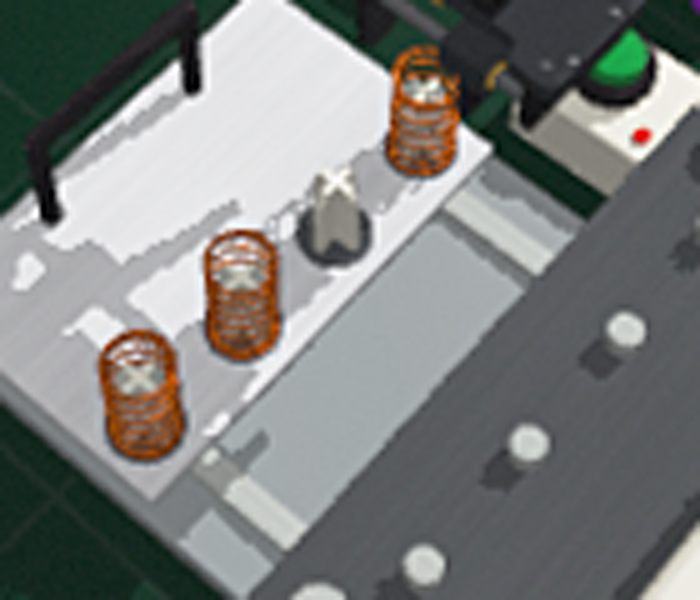

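Call:
move_arm(increments=[0,0,0,0.03,0,0.002,0.055,0,0,0,0.044,0,0.002,0.055,0,0,0,0.044,0,0.002,0.055,0,0,0,0.044,0,0.002,0.03,0,0,0,0.044,0,0.002,0.03,0,0,0,0.044,0,0.002,0.03,0,0,0,0.044,0,0.002,0.03,0,0,0,0.044,0,0.002,0.03,0,0,0,0.044,0,0.002,0.03])

```text
time_s: 6.72
tcp_pos: [0.5626, 0.1182, 0.0774]
ee_rot: [[0.003, -1.0, -0.015], [0.001, -0.015, 1.0], [-1.0, -0.003, 0.001]]
wrist_force: [-1.5, 0.3, 6.8]
gripper_width: 0.434
```

```bash
python3 -c "
from h import *
inc((.5612,.1155,.2,91.2),(.424,.362,.2,82),(.424,.362,.054,82))
"
```

```text
t 6.72 tcp [0.5626 0.1182 0.0774] yaw 90.84 F [-1.5  0.3  6.8] w 37.8 j6 -27.2
(0.5612, 0.1155, 0.2, 91.2) -> [-0.4, 0.1, 0.2] [-0.1226, 0.0011, -0.0025] rows 2.9
(0.424, 0.362, 0.2, 82) -> [8.8, 0.1, 0.2] [-0.1228, 0.1347, 0.246] rows 7.3
(0.424, 0.362, 0.054, 82) -> [8.8, 0.1, 0.2] [0.0232, 0.1351, 0.2458] rows 6.8
```

Call:
move_arm(increments=[0,0,0,-0.04,0.001,0,0.03,0,0,0,-0.08,0.001,0,0.03,0,0,0,-0.12,0.001,0,0.03,8.8,0,0,-0.12,0.1347,0.246,0.03,8.8,0,0,-0.12,0.1347,0.246,0.03,8.8,0,0,-0.12,0.1347,0.246,0.03,8.8,0,0,-0.12,0.1347,0.246,0.03,8.8,0,0,-0.12,0.1347,0.246,0.03,8.8,0,0,-0.12,0.1347,0.246,0.03,8.8,0,0,-0.12,0.1347,0.246,0.03,8.8,0,0,-0.12,0.1347,0.246,0.03,8.8,0,0,-0.12,0.1347,0.246,0.03])

```text
time_s: 7.72
tcp_pos: [0.4222, 0.3633, 0.1954]
ee_rot: [[-0.0, -0.991, 0.136], [-0.0, 0.136, 0.991], [-1.0, 0.0, -0.0]]
wrist_force: [0.4, -0.5, -0.8]
gripper_width: 0.43
```

```bash
python3 -c "
from h import *
inc((.424,.362,.056,82))
cap('scene','s7',(220,70,420,270),3)
"
```

```text
t 7.72 tcp [0.4222 0.3633 0.1954] yaw 82.19 F [ 0.4 -0.5 -0.8] w 37.4 j6 -65.2
(0.424, 0.362, 0.056, 82) -> [0.2, -0.0, -0.0] [0.1394, -0.002, -0.001] rows 3.3
```

View pics/s7.png

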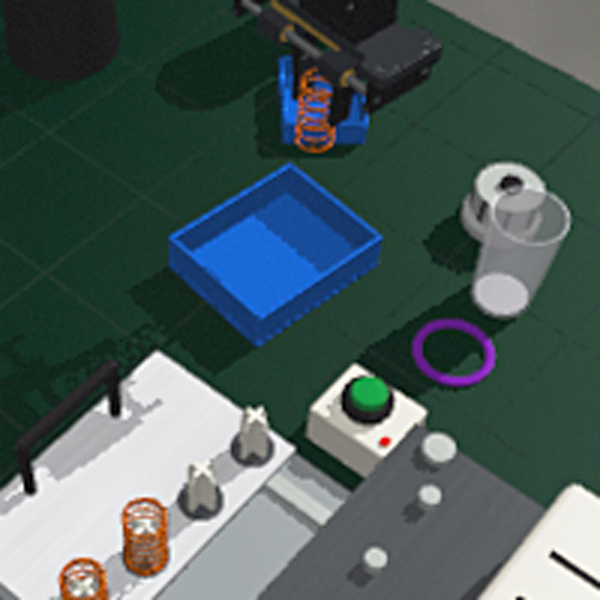

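Call:
move_arm(increments=[0,0,0,0.04,0,0,0.03,0,0,0,0.08,0,0,0.03,0,0,0,0.12,0,0,0.03,0,0,0,0.139,0,0,0.03,0,0,0,0.139,0,0,0.03,0,0,0,0.139,0,0,0.055,0,0,0,0.139,0,0,0.055,0,0,0,0.139,0,0,0.055,0,0,0,0.1,0,0,0.055,0,0,0,0.06,0,0,0.055,0,0,0,0.02,0,0,0.055,0,0,0,0,0,0,0.055])

```text
time_s: 8.77
tcp_pos: [0.4253, 0.3636, 0.203]
ee_rot: [[0.008, -0.99, 0.138], [0.009, 0.138, 0.99], [-1.0, -0.007, 0.01]]
wrist_force: [-0.0, 1.1, 0.2]
gripper_width: 0.632
```

```bash
python3 -c "
from h import *
inc((.5642,-.0285,.2,91.2),(.5642,-.0285,.074,91.2))
cap('scene','s8',(220,70,420,270),3)
"
```

```text
t 8.77 tcp [0.4253 0.3636 0.203 ] yaw 82.05 F [-0.   1.1  0.2] w 55.0 j6 -65.2
(0.5642, -0.0285, 0.2, 91.2) -> [-9.2, 0.5, 0.4] [0.0007, -0.1918, -0.3691] rows 10.0
(0.5642, -0.0285, 0.074, 91.2) -> [-9.2, 0.5, 0.4] [0.1267, -0.191, -0.3703] rows 10.4
```

View pics/s8.png

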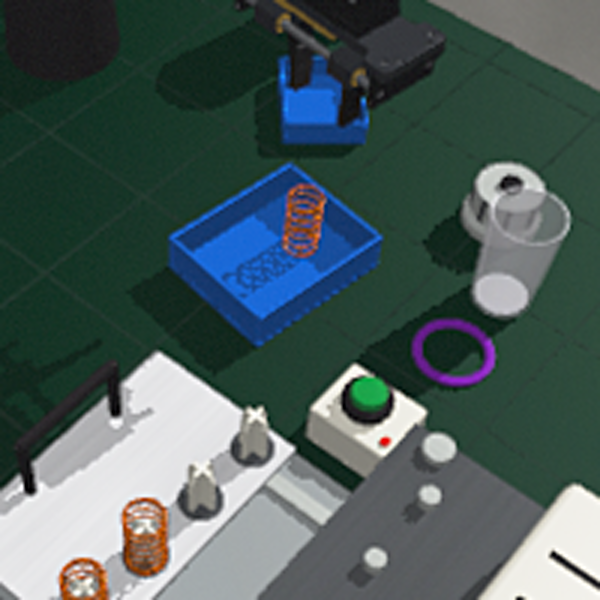

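```bash
python3 - <<'E'
s=open('h.py').read()
s=s.replace("    for x,y,z,yaw in tg:","    yw=np.degrees(np.arctan2(-R0[0,1],R0[1,1])); R0=Rt(yw)\n    for x,y,z,yaw in tg:")
open('h.py','w').write(s)
E
python3 -c "
from h import *
inc((.5642,-.0285,.2,91.2),(.5642,-.0285,.12,91.2))"
```

```text
t 8.82 tcp [0.4263 0.3647 0.2058] yaw 82.07 F [1.1 0.8 3.7] w 54.7 j6 -65.2
(0.5642, -0.0285, 0.2, 91.2) -> [-9.1, 0.0, 0.0] [0.0058, -0.1908, -0.3704] rows 10.0
(0.5642, -0.0285, 0.12, 91.2) -> [-9.1, 0.0, 0.0] [0.0858, -0.1908, -0.3704] rows 10.2
```

Call:
move_arm(increments=[-9,0,0,0,-0.1905,-0.3695,0.055,-9,0,0,0,-0.1905,-0.3695,0.055,-9,0,0,0,-0.1905,-0.3695,0.055,-9,0,0,0,-0.1905,-0.3695,0.055,-9,0,0,0,-0.1905,-0.3695,0.055,-9,0,0,0,-0.1905,-0.3695,0.055,-9,0,0,0,-0.1905,-0.3695,0.055,-9,0,0,0,-0.1905,-0.3695,0.055,-9,0,0,0,-0.1905,-0.3695,0.055,-9,0,0,0.03,-0.1905,-0.3695,0.055,-9,0,0,0.07,-0.1905,-0.3695,0.055,-9,0,0,0.07,-0.1905,-0.3695,0.055])

```text
time_s: 9.82
tcp_pos: [0.557, -0.0333, 0.1206]
ee_rot: [[-0.009, -1.0, -0.011], [0.0, -0.011, 1.0], [-1.0, 0.009, 0.0]]
wrist_force: [-1.5, 1.2, -1.4]
gripper_width: 0.633
```

Call:
move_arm(increments=[0,0,0,0,0,0,0.055,0,0,0,0,0,0,0.055])

```text
time_s: 9.98
tcp_pos: [0.5615, -0.0303, 0.1272]
ee_rot: [[0.002, -1.0, -0.018], [-0.0, -0.018, 1.0], [-1.0, -0.002, -0.0]]
wrist_force: [1.4, -0.0, -0.2]
gripper_width: 0.631
```

```bash
python3 -c "
from h import *
inc((.5642,-.0285,.074,91.2))"
```

```text
t 9.98 tcp [ 0.5615 -0.0303  0.1272] yaw 91.06 F [ 1.4 -0.  -0.2] w 54.9 j6 -12.4
(0.5642, -0.0285, 0.074, 91.2) -> [-0.1, 0.0, 0.0] [0.0532, -0.0028, 0.0017] rows 1.3
```

Call:
move_arm(increments=[0,0,0,0.02,-0.002,0.002,0.055,0,0,0,0.05,-0.002,0.002,0.055,0,0,0,0.051,-0.002,0.002,0.055,0,0,0,0.051,-0.002,0.002,0.03,0,0,0,0.051,-0.002,0.002,0.03,0,0,0,0.051,-0.002,0.002,0.03,0,0,0,0.051,-0.002,0.002,0.03,0,0,0,0.051,-0.002,0.002,0.03,0,0,0,0.051,-0.002,0.002,0.03])

```text
time_s: 10.73
tcp_pos: [0.5641, -0.0282, 0.0767]
ee_rot: [[0.004, -1.0, -0.018], [0.001, -0.018, 1.0], [-1.0, -0.004, 0.0]]
wrist_force: [-0.8, 2.3, 7.6]
gripper_width: 0.429
```

```bash
python3 -c "
from h import *
inc((.5642,-.0285,.2,91.2),(.410,.266,.2,82))"
```

```text
t 10.73 tcp [ 0.5641 -0.0282  0.0767] yaw 91.04 F [-0.8  2.3  7.6] w 37.3 j6 -12.6
(0.5642, -0.0285, 0.2, 91.2) -> [-0.2, 0.0, 0.0] [-0.1233, -0.0001, -0.0003] rows 3.0
(0.41, 0.266, 0.2, 82) -> [9.0, 0.0, 0.0] [-0.1233, 0.1487, 0.2969] rows 8.5
```

Call:
move_arm(increments=[0,0,0,-0.04,0,0,0.03,0,0,0,-0.08,0,0,0.03,0,0,0,-0.12,0,0,0.03,9,0,0,-0.12,0.1487,0.297,0.03,9,0,0,-0.12,0.1487,0.297,0.03,9,0,0,-0.12,0.1487,0.297,0.03,9,0,0,-0.12,0.1487,0.297,0.03,9,0,0,-0.12,0.1487,0.297,0.03,9,0,0,-0.12,0.1487,0.297,0.03,9,0,0,-0.12,0.1487,0.297,0.03,9,0,0,-0.12,0.1487,0.297,0.03,9,0,0,-0.12,0.1487,0.297,0.03])

```text
time_s: 11.73
tcp_pos: [0.4066, 0.2706, 0.1952]
ee_rot: [[0.001, -0.991, 0.133], [0.003, 0.133, 0.991], [-1.0, -0.001, 0.003]]
wrist_force: [0.0, -0.6, -0.9]
gripper_width: 0.434
```

Call:
move_arm(increments=[0,0,0,0,0,0,0.03,0,0,0,0,0,0,0.03,0,0,0,0,0,0,0.03])

```text
time_s: 11.98
tcp_pos: [0.4089, 0.2648, 0.1945]
ee_rot: [[-0.0, -0.99, 0.141], [-0.0, 0.141, 0.99], [-1.0, 0.0, -0.0]]
wrist_force: [0.3, 0.8, -0.7]
gripper_width: 0.436
```

```bash
python3 -c "
from h import *
inc((.410,.266,.056,82))"
```

```text
t 11.98 tcp [0.4089 0.2648 0.1945] yaw 81.92 F [ 0.3  0.8 -0.7] w 37.9 j6 -60.1
(0.41, 0.266, 0.056, 82) -> [-0.1, 0.0, 0.0] [0.1385, -0.0009, 0.0014] rows 3.3
```

Call:
move_arm(increments=[0,0,0,0.04,0,0,0.03,0,0,0,0.08,0,0,0.03,0,0,0,0.12,0,0,0.03,0,0,0,0.138,0,0,0.03,0,0,0,0.138,0,0,0.03,0,0,0,0.138,0,0,0.055,0,0,0,0.138,0,0,0.055,0,0,0,0.138,0,0,0.055,0,0,0,0.1,0,0,0.055,0,0,0,0.06,0,0,0.055,0,0,0,0.02,0,0,0.055,0,0,0,0,0,0,0.055])

```text
time_s: 12.98
tcp_pos: [0.4107, 0.2674, 0.2016]
ee_rot: [[0.009, -0.99, 0.138], [0.008, 0.138, 0.99], [-1.0, -0.007, 0.009]]
wrist_force: [0.2, 0.5, 1.2]
gripper_width: 0.634
```

Call:
move_arm(increments=[0,0,0,0,0,0,0.055,0,0,0,0,0,0,0.055])

```text
time_s: 13.15
tcp_pos: [0.4093, 0.2665, 0.1975]
ee_rot: [[0.004, -0.99, 0.139], [0.006, 0.139, 0.99], [-1.0, -0.003, 0.006]]
wrist_force: [0.2, -0.5, 0.5]
gripper_width: 0.631
```

```bash
python3 -c "
from h import *
inc((.566,-.1008,.2,91.2),(.566,-.1008,.12,91.2))
cap('scene','s9',(220,70,420,270),3)"
```

```text
t 13.15 tcp [0.4093 0.2665 0.1975] yaw 81.98 F [ 0.2 -0.5  0.5] w 54.9 j6 -60.2
(0.566, -0.1008, 0.2, 91.2) -> [-9.2, 0.0, 0.0] [-0.0025, -0.2064, -0.3418] rows 9.6
(0.566, -0.1008, 0.12, 91.2) -> [-9.2, 0.0, 0.0] [0.0775, -0.2064, -0.3418] rows 9.8
```

View pics/s9.png

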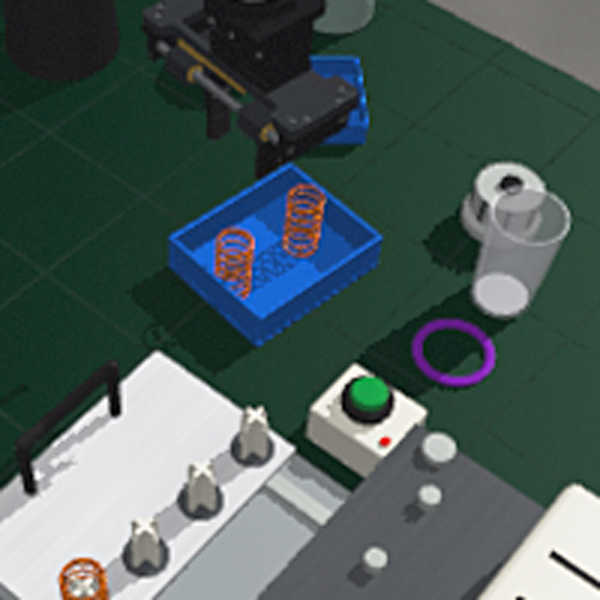

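Call:
move_arm(increments=[-9,0,0,0,-0.206,-0.342,0.055,-9,0,0,0,-0.206,-0.342,0.055,-9,0,0,0,-0.206,-0.342,0.055,-9,0,0,0,-0.206,-0.342,0.055,-9,0,0,0,-0.206,-0.342,0.055,-9,0,0,0,-0.206,-0.342,0.055,-9,0,0,0,-0.206,-0.342,0.055,-9,0,0,0,-0.206,-0.342,0.055,-9,0,0,0,-0.206,-0.342,0.055,-9,0,0,0.03,-0.206,-0.342,0.055,-9,0,0,0.07,-0.206,-0.342,0.055,-9,0,0,0.07,-0.206,-0.342,0.055])

```text
time_s: 14.2
tcp_pos: [0.5589, -0.1032, 0.1156]
ee_rot: [[-0.018, -1.0, -0.011], [0.001, -0.011, 1.0], [-1.0, 0.018, 0.002]]
wrist_force: [-1.7, -0.0, -0.9]
gripper_width: 0.632
```

Call:
move_arm(increments=[0,0,0,0,0,0,0.055,0,0,0,0,0,0,0.055,0,0,0,0,0,0,0.055])

```text
time_s: 14.45
tcp_pos: [0.5664, -0.1008, 0.1268]
ee_rot: [[0.004, -1.0, -0.019], [-0.0, -0.019, 1.0], [-1.0, -0.004, -0.0]]
wrist_force: [0.4, 0.1, 0.5]
gripper_width: 0.632
```

```bash
python3 -c "
from h import *
inc((.566,-.1008,.076,91.2))"
```

```text
t 14.45 tcp [ 0.5664 -0.1008  0.1268] yaw 91.11 F [0.4 0.1 0.5] w 55.0 j6 -5.0
(0.566, -0.1008, 0.076, 91.2) -> [-0.1, 0.0, 0.0] [0.0508, 0.0004, 0.0] rows 1.2
```

Call:
move_arm(increments=[0,0,0,0.02,0,0,0.055,0,0,0,0.05,0,0,0.055,0,0,0,0.05,0,0,0.055,0,0,0,0.05,0,0,0.03,0,0,0,0.05,0,0,0.03,0,0,0,0.05,0,0,0.03,0,0,0,0.05,0,0,0.03,0,0,0,0.05,0,0,0.03,0,0,0,0.05,0,0,0.03])

```text
time_s: 15.2
tcp_pos: [0.5665, -0.1014, 0.0765]
ee_rot: [[0.004, -1.0, -0.018], [-0.0, -0.018, 1.0], [-1.0, -0.004, -0.0]]
wrist_force: [-0.3, 2.0, 6.9]
gripper_width: 0.431
```

```bash
python3 -c "
from h import *
inc((.566,-.1008,.2,91.2),(.417,.314,.2,82))"
```

```text
t 15.2 tcp [ 0.5665 -0.1014  0.0765] yaw 91.04 F [-0.3  2.   6.9] w 37.5 j6 -5.0
(0.566, -0.1008, 0.2, 91.2) -> [-0.2, 0.0, 0.0] [-0.1235, 0.0005, 0.0006] rows 3.0
(0.417, 0.314, 0.2, 82) -> [9.0, 0.0, 0.0] [-0.1235, 0.142, 0.4181] rows 11.0
```

Call:
move_arm(increments=[0,0,0,-0.04,0,0,0.03,0,0,0,-0.08,0,0,0.03,0,0,0,-0.12,0,0,0.03,9,0,0,-0.12,0.142,0.418,0.03,9,0,0,-0.12,0.142,0.418,0.03,9,0,0,-0.12,0.142,0.418,0.03,9,0,0,-0.12,0.142,0.418,0.03,9,0,0,-0.12,0.142,0.418,0.03,9,0,0,-0.12,0.142,0.418,0.03,9,0,0,-0.12,0.142,0.418,0.03,9,0,0,-0.12,0.142,0.418,0.03,9,0,0,-0.12,0.142,0.418,0.03])

```text
time_s: 16.2
tcp_pos: [0.4383, 0.2496, 0.195]
ee_rot: [[0.0, -0.99, 0.139], [0.001, 0.139, 0.99], [-1.0, -0.0, 0.001]]
wrist_force: [2.1, -0.2, -0.4]
gripper_width: 0.432
```

```bash
python3 -c "
from h import *
inc((.417,.314,.2,82))"
```

```text
t 16.2 tcp [0.4383 0.2496 0.195 ] yaw 82.0 F [ 2.1 -0.2 -0.4] w 37.6 j6 -56.1
(0.417, 0.314, 0.2, 82) -> [-0.0, 0.0, 0.0] [-0.005, 0.03, 0.0608] rows 1.6
```

Call:
move_arm(increments=[0,0,0,0,0.02,0.045,0.03,0,0,0,0,0.02,0.045,0.03,0,0,0,0,0.02,0.045,0.03,0,0,0,0,0.02,0.045,0.03])

```text
time_s: 16.53
tcp_pos: [0.4255, 0.2954, 0.1944]
ee_rot: [[-0.001, -0.99, 0.138], [-0.001, 0.138, 0.99], [-1.0, 0.0, -0.001]]
wrist_force: [-0.6, -0.4, -0.4]
gripper_width: 0.429
```

```bash
python3 -c "
from h import *
inc((.417,.314,.056,82))"
```

```text
t 16.53 tcp [0.4255 0.2954 0.1944] yaw 82.06 F [-0.6 -0.4 -0.4] w 37.3 j6 -60.7
(0.417, 0.314, 0.056, 82) -> [0.1, 0.0, 0.0] [0.1384, 0.011, 0.0173] rows 3.4
```

Call:
move_arm(increments=[0,0,0,0.02,0.011,0.0173,0.03,0,0,0,0.05,0.011,0.0173,0.03,0,0,0,0.09,0.011,0.0173,0.03,0,0,0,0.12,0.011,0.0173,0.03,0,0,0,0.138,0.011,0.0173,0.03,0,0,0,0.138,0.011,0.0173,0.03,0,0,0,0.138,0.011,0.0173,0.055,0,0,0,0.138,0.011,0.0173,0.055,0,0,0,0.138,0.011,0.0173,0.055,0,0,0,0.1,0.011,0.0173,0.055,0,0,0,0.06,0.011,0.0173,0.055,0,0,0,0.02,0.011,0.0173,0.055])

```text
time_s: 17.53
tcp_pos: [0.4176, 0.3138, 0.1773]
ee_rot: [[0.001, -0.99, 0.139], [0.001, 0.139, 0.99], [-1.0, -0.001, 0.001]]
wrist_force: [0.5, 1.1, -0.3]
gripper_width: 0.628
```

Call:
move_arm(increments=[0,0,0,0,0,0,0.055,0,0,0,0,0,0,0.055])

```text
time_s: 17.7
tcp_pos: [0.4188, 0.3156, 0.1791]
ee_rot: [[0.006, -0.99, 0.139], [0.008, 0.139, 0.99], [-1.0, -0.005, 0.009]]
wrist_force: [-0.4, -0.4, -0.2]
gripper_width: 0.631
```

```bash
python3 -c "
from h import *
inc((.543,-.2478,.2,91.2))
cap('scene','s10',(220,70,420,270),3)"
```

```text
t 17.7 tcp [0.4188 0.3156 0.1791] yaw 82.0 F [-0.4 -0.4 -0.2] w 54.9 j6 -62.8
(0.543, -0.2478, 0.2, 91.2) -> [-9.2, 0.0, 0.0] [-0.0209, -0.2014, -0.5406] rows 13.8
```

View pics/s10.png

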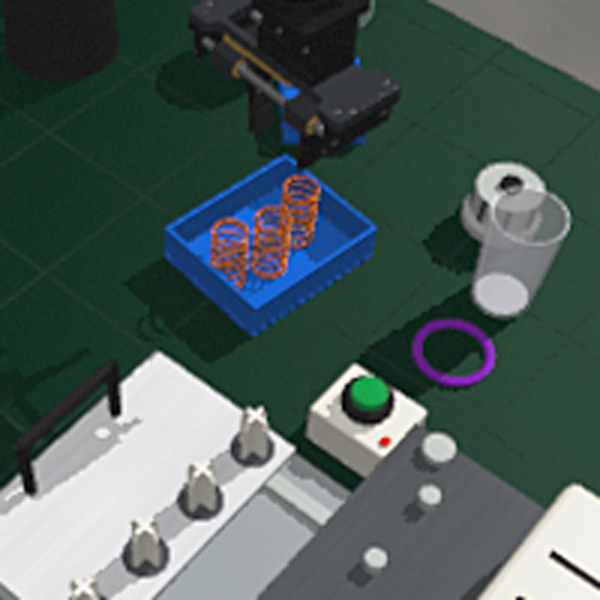

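Call:
move_arm(increments=[-9.2,0,0,-0.02,-0.2014,-0.5406,0.055,-9.2,0,0,-0.02,-0.2014,-0.5406,0.055,-9.2,0,0,-0.02,-0.2014,-0.5406,0.055,-9.2,0,0,-0.02,-0.2014,-0.5406,0.055,-9.2,0,0,-0.02,-0.2014,-0.5406,0.055,-9.2,0,0,-0.02,-0.2014,-0.5406,0.055,-9.2,0,0,-0.02,-0.2014,-0.5406,0.055,-9.2,0,0,-0.02,-0.2014,-0.5406,0.055,-9.2,0,0,-0.02,-0.2014,-0.5406,0.055,-9.2,0,0,-0.02,-0.2014,-0.5406,0.055,-9.2,0,0,-0.02,-0.2014,-0.5406,0.055,-9.2,0,0,-0.02,-0.2014,-0.5406,0.055])

```text
time_s: 18.75
tcp_pos: [0.5239, -0.1746, 0.1907]
ee_rot: [[-0.002, -1.0, -0.021], [0.0, -0.021, 1.0], [-1.0, 0.002, 0.0]]
wrist_force: [0.6, 1.0, 0.3]
gripper_width: 0.628
```

```bash
python3 -c "
from h import *
inc((.543,-.2478,.1,91.2))"
```

```text
t 18.75 tcp [ 0.5239 -0.1746  0.1907] yaw 91.18 F [0.6 1.  0.3] w 54.7 j6 2.8
(0.543, -0.2478, 0.1, 91.2) -> [-0.0, 0.0, 0.0] [0.0907, -0.0176, -0.0735] rows 2.8
```

Call:
move_arm(increments=[0,0,0,0,-0.0176,-0.0735,0.055,0,0,0,0.03,-0.0176,-0.0735,0.055,0,0,0,0.07,-0.0176,-0.0735,0.055,0,0,0,0.08,-0.0176,-0.0735,0.055,0,0,0,0.08,-0.0176,-0.0735,0.055,0,0,0,0.08,-0.0176,-0.0735,0.055,0,0,0,0.08,-0.0176,-0.0735,0.055])

```text
time_s: 19.33
tcp_pos: [0.5452, -0.2452, 0.1137]
ee_rot: [[0.003, -1.0, -0.023], [-0.001, -0.023, 1.0], [-1.0, -0.003, -0.001]]
wrist_force: [0.6, -1.4, 0.2]
gripper_width: 0.632
```

```bash
python3 -c "
from h import *
inc((.543,-.2478,.044,91.2))
cap('scene','s11',(100,240,240,360),5)"
```

```text
t 19.33 tcp [ 0.5452 -0.2452  0.1137] yaw 91.32 F [ 0.6 -1.4  0.2] w 55.0 j6 10.0
(0.543, -0.2478, 0.044, 91.2) -> [0.1, 0.0, 0.0] [0.0697, 0.0022, -0.0026] rows 1.7
```

View pics/s11.png

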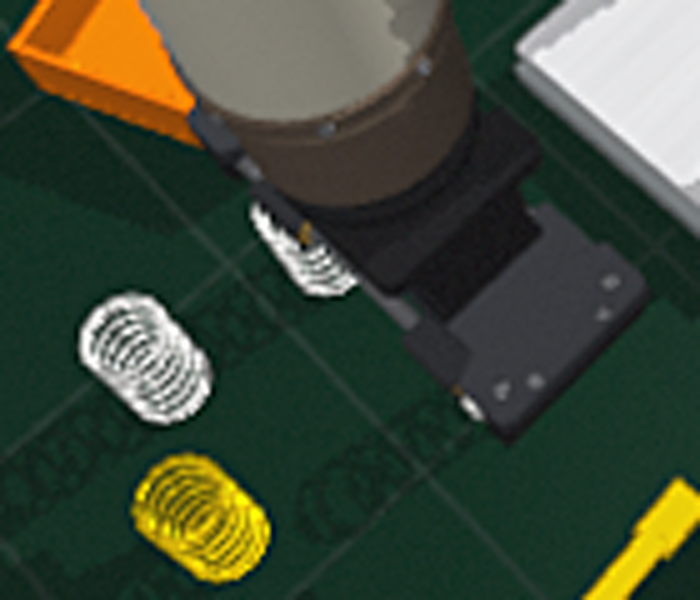

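Call:
move_arm(increments=[0,0,0,0.03,0.002,-0.002,0.055,0,0,0,0.06,0.002,-0.002,0.055,0,0,0,0.07,0.002,-0.002,0.055,0,0,0,0.07,0.002,-0.002,0.055,0,0,0,0.07,0.002,-0.002,0.03,0,0,0,0.07,0.002,-0.002,0.03,0,0,0,0.07,0.002,-0.002,0.03,0,0,0,0.07,0.002,-0.002,0.03,0,0,0,0.07,0.002,-0.002,0.03])

```text
time_s: 20.13
tcp_pos: [0.5433, -0.2479, 0.0436]
ee_rot: [[0.004, -1.0, -0.022], [-0.001, -0.022, 1.0], [-1.0, -0.004, -0.001]]
wrist_force: [0.3, 0.2, 5.1]
gripper_width: 0.431
```

```bash
python3 -c "
from h import *
inc((.566,-.1008,.165,91.2))"
```

```text
t 20.13 tcp [ 0.5433 -0.2479  0.0436] yaw 91.24 F [0.3 0.2 5.1] w 37.5 j6 10.2
(0.566, -0.1008, 0.165, 91.2) -> [0.0, 0.0, 0.0] [-0.1214, -0.0258, 0.1466] rows 4.6
```

Call:
move_arm(increments=[0,0,0,-0.04,0,0,0.03,0,0,0,-0.08,0,0,0.03,0,0,0,-0.121,0,0,0.03,0,0,0,-0.121,-0.0258,0.1466,0.03,0,0,0,-0.121,-0.0258,0.1466,0.03,0,0,0,-0.121,-0.0258,0.1466,0.03,0,0,0,-0.121,-0.0258,0.1466,0.03,0,0,0,-0.121,-0.0258,0.1466,0.03,0,0,0,-0.121,-0.0258,0.1466,0.03])

```text
time_s: 20.88
tcp_pos: [0.5647, -0.0993, 0.163]
ee_rot: [[0.0, -1.0, -0.023], [0.0, -0.023, 1.0], [-1.0, -0.0, 0.0]]
wrist_force: [-0.3, 0.3, -0.1]
gripper_width: 0.435
```

```bash
python3 -c "
from h import *
inc((.566,-.1008,.13,91.2))
cap('scene','s12',(200,220,320,320),6)
cap('top','t12',(290,150,370,220),6)
"
```

```text
t 20.88 tcp [ 0.5647 -0.0993  0.163 ] yaw 91.34 F [-0.3  0.3 -0.1] w 37.9 j6 -4.9
(0.566, -0.1008, 0.13, 91.2) -> [0.1, 0.0, 0.0] [0.033, -0.0013, -0.0015] rows 0.8
```

View pics/s12.png

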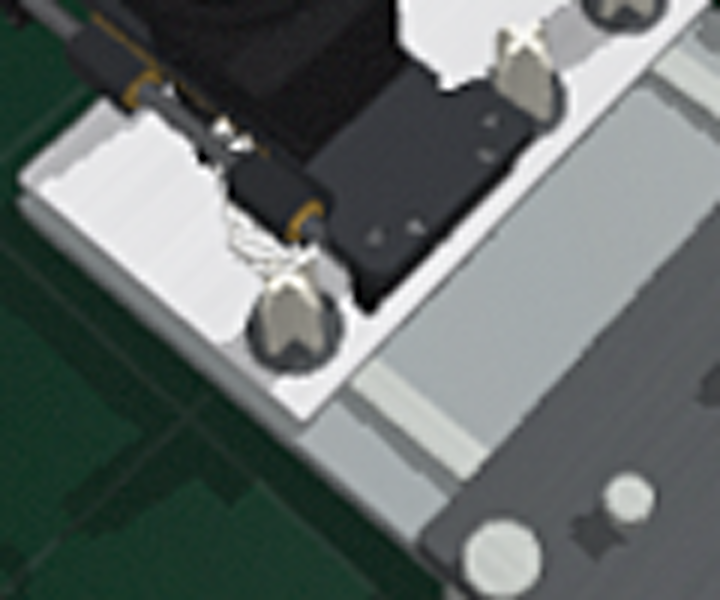

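View pics/t12.png

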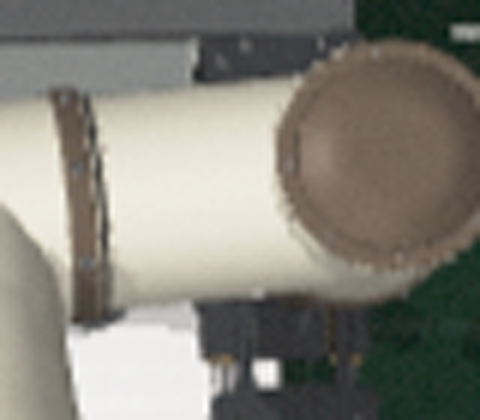

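Call:
move_arm(increments=[0,0,0,0.015,-0.001,-0.0015,0.03,0,0,0,0.03,-0.001,-0.0015,0.03,0,0,0,0.035,-0.001,-0.0015,0.03,0,0,0,0.04,-0.001,-0.0015,0.03,0,0,0,0.042,-0.001,-0.0015,0.03,0,0,0,0.042,-0.001,-0.0015,0.03])

```text
time_s: 21.48
tcp_pos: [0.5658, -0.1026, 0.121]
ee_rot: [[0.0, -1.0, -0.02], [-0.0, -0.02, 1.0], [-1.0, -0.0, -0.0]]
wrist_force: [0.3, -1.0, 0.4]
gripper_width: 0.434
```

```bash
python3 -c "
from h import *
inc((.566,-.1008,.0756,91.2))
cap('scene','s13',(200,220,320,320),6)
"
```

```text
t 21.48 tcp [ 0.5658 -0.1026  0.121 ] yaw 91.15 F [ 0.3 -1.   0.4] w 37.8 j6 -4.7
(0.566, -0.1008, 0.0756, 91.2) -> [-0.1, 0.0, 0.0] [0.0454, -0.0002, 0.0018] rows 1.1
```

View pics/s13.png

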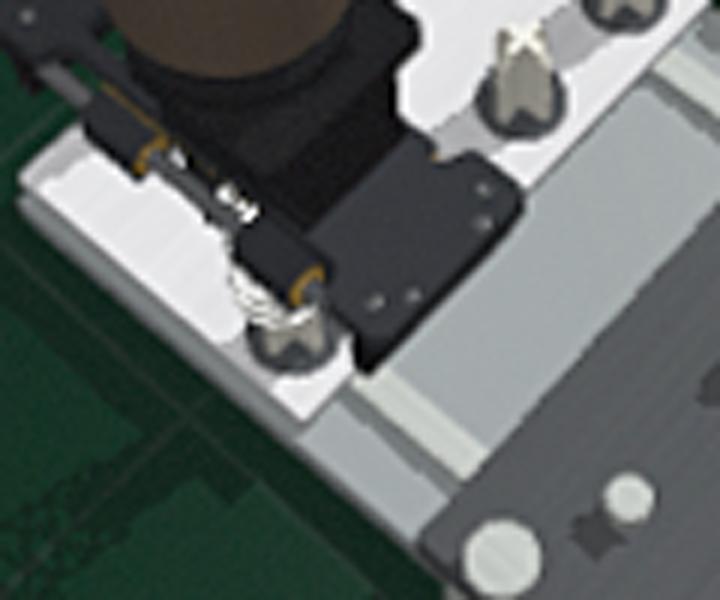

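Call:
move_arm(increments=[0,0,0,0.003,0,0.001,0.03,0,0,0,0.006,0,0.001,0.03,0,0,0,0.008,0,0.001,0.03,0,0,0,0.008,0,0.001,0.03])

```text
time_s: 21.87
tcp_pos: [0.5676, -0.1018, 0.1156]
ee_rot: [[0.005, -1.0, -0.022], [-0.002, -0.022, 1.0], [-1.0, -0.005, -0.002]]
wrist_force: [-0.4, -2.0, 5.6]
gripper_width: 0.433
```

Call:
move_arm(increments=[6,0,0,0,0,0,0.03,12,0,0,0.002,0,0,0.03,18,0,0,0.002,0,0,0.03,18,0,0,0.002,0,0,0.03])

```text
time_s: 22.2
tcp_pos: [0.5659, -0.101, 0.1111]
ee_rot: [[0.001, -0.957, 0.291], [0.0, 0.291, 0.957], [-1.0, -0.001, 0.0]]
wrist_force: [-0.0, -0.5, -1.0]
gripper_width: 0.436
```

Call:
move_arm(increments=[3,0,0,0.01,0,0,0.03,3,0,0,0.02,0,0,0.03,3,0,0,0.03,0,0,0.03,3,0,0,0.036,0,0,0.03,3,0,0,0.039,0,0,0.03,3,0,0,0.039,0,0,0.03])

```text
time_s: 22.7
tcp_pos: [0.5694, -0.1008, 0.0753]
ee_rot: [[0.008, -0.942, 0.335], [-0.001, 0.335, 0.942], [-1.0, -0.008, 0.002]]
wrist_force: [0.1, 2.0, 13.2]
gripper_width: 0.432
```

```bash
python3 -c "
from h import *
inc((.566,-.1008,.2,91.2))
cap('scene','s14',(200,220,320,320),6)
"
```

```text
t 22.7 tcp [ 0.5694 -0.1008  0.0753] yaw 70.46 F [ 0.1  2.  13.2] w 37.6 j6 -25.7
(0.566, -0.1008, 0.2, 91.2) -> [-20.7, 0.0, 0.0] [-0.1247, 0.0032, -0.0012] rows 3.0
```

View pics/s14.png

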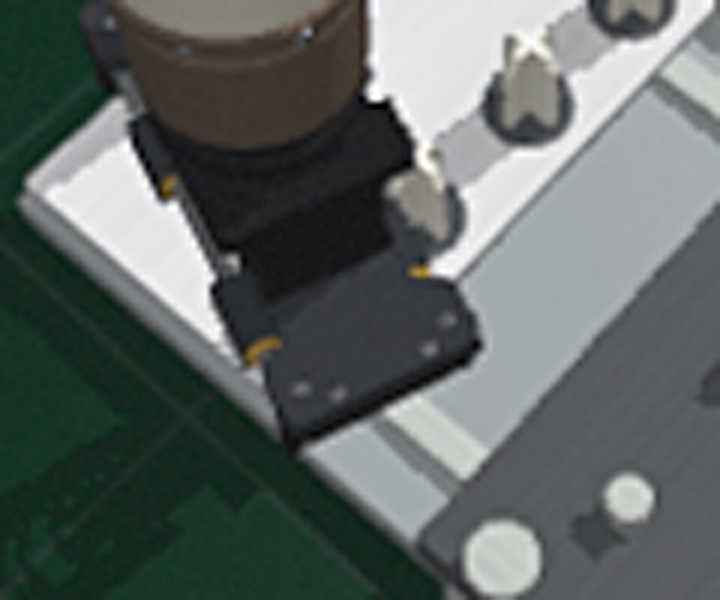

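Call:
move_arm(increments=[0,0,0,-0.003,0,0,0.055,0,0,0,-0.003,0,0,0.055,0,0,0,-0.003,0,0,0.055,0,0,0,-0.003,0,0,0.055,0,0,0,-0.04,0,0,0.055,0,0,0,-0.08,0,0,0.055,0,0,0,-0.12,0,0,0.055,0,0,0,-0.12,0,0,0.055,0,0,0,-0.12,0,0,0.055])

```text
time_s: 23.5
tcp_pos: [0.5668, -0.101, 0.194]
ee_rot: [[0.005, -0.941, 0.338], [0.0, 0.338, 0.941], [-1.0, -0.005, 0.002]]
wrist_force: [-0.7, 0.8, -0.9]
gripper_width: 0.634
```

```bash
python3 -c "
from h import *
inc((.434,-.2645,.19,91.2),(.434,-.2645,.044,91.2))
cap('scene','s15',(200,180,360,320),5)
"
```

```text
t 23.5 tcp [ 0.5668 -0.101   0.194 ] yaw 70.21 F [-0.7  0.8 -0.9] w 55.2 j6 -25.8
(0.434, -0.2645, 0.19, 91.2) -> [-21.0, 0.0, 0.0] [0.004, 0.0696, -0.1987] rows 5.1
(0.434, -0.2645, 0.044, 91.2) -> [-21.0, 0.0, 0.0] [0.15, 0.0696, -0.1987] rows 6.2
```

View pics/s15.png

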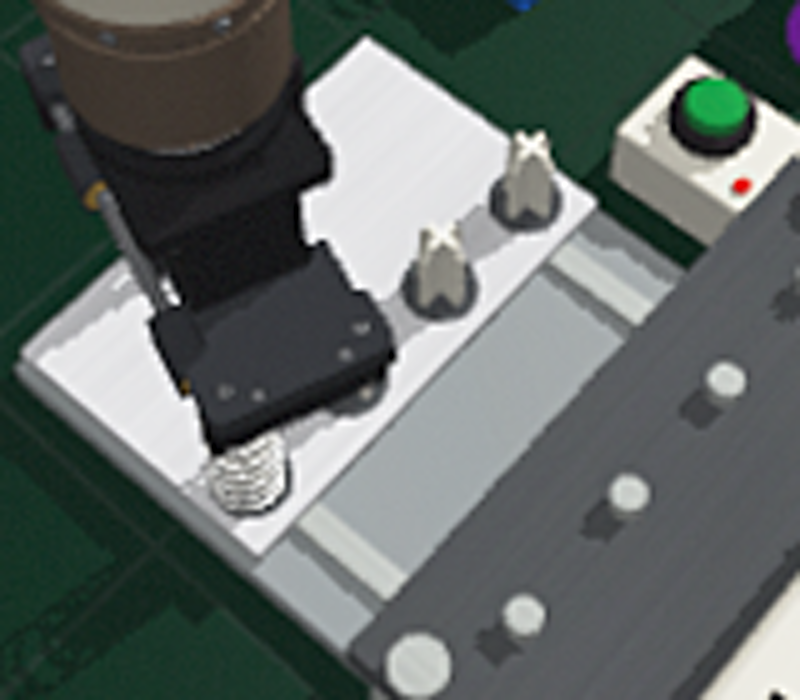

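Call:
move_arm(increments=[-21,0,0,0,0.0696,-0.1987,0.055,-21,0,0,0,0.0696,-0.1987,0.055,-21,0,0,0,0.0696,-0.1987,0.055,-21,0,0,0,0.0696,-0.1987,0.055,-21,0,0,0,0.0696,-0.1987,0.055,-21,0,0,0.03,0.0696,-0.1987,0.055,-21,0,0,0.07,0.0696,-0.1987,0.055,-21,0,0,0.085,0.0696,-0.1987,0.055,-21,0,0,0.085,0.0696,-0.1987,0.055,-21,0,0,0.085,0.0696,-0.1987,0.055,-21,0,0,0.085,0.0696,-0.1987,0.055])

```text
time_s: 24.47
tcp_pos: [0.4335, -0.2646, 0.1071]
ee_rot: [[0.0, -1.0, -0.022], [-0.001, -0.022, 1.0], [-1.0, -0.0, -0.001]]
wrist_force: [-0.4, -0.0, 0.6]
gripper_width: 0.632
```

```bash
python3 -c "
from h import *
inc((.434,-.2645,.044,91.2))
"
```

```text
t 24.47 tcp [ 0.4335 -0.2646  0.1071] yaw 91.25 F [-0.4 -0.   0.6] w 55.0 j6 14.3
(0.434, -0.2645, 0.044, 91.2) -> [0.0, 0.0, 0.0] [0.0631, -0.0005, 0.0001] rows 1.5
```

Descend, grip, lift (all straight).

Call:
move_arm(increments=[0,0,0,0.03,0,0,0.055,0,0,0,0.055,0,0,0.055,0,0,0,0.063,0,0,0.055,0,0,0,0.063,0,0,0.055,0,0,0,0.063,0,0,0.03,0,0,0,0.063,0,0,0.03,0,0,0,0.063,0,0,0.03,0,0,0,0.063,0,0,0.03,0,0,0,0.063,0,0,0.03])

```text
time_s: 25.22
tcp_pos: [0.434, -0.2648, 0.0452]
ee_rot: [[0.003, -1.0, -0.021], [-0.001, -0.021, 1.0], [-1.0, -0.003, -0.001]]
wrist_force: [-0.8, 0.1, 4.9]
gripper_width: 0.43
```

```bash
python3 -c "
from h import *
inc((.567,-.0285,.165,91.2))
"
```

```text
t 25.22 tcp [ 0.434  -0.2648  0.0452] yaw 91.23 F [-0.8  0.1  4.9] w 37.4 j6 14.3
(0.567, -0.0285, 0.165, 91.2) -> [0.0, 0.0, 0.0] [-0.1198, -0.138, 0.2334] rows 7.1
```

Call:
move_arm(increments=[0,0,0,-0.04,0,0,0.03,0,0,0,-0.08,0,0,0.03,0,0,0,-0.12,0,0,0.03,0,0,0,-0.125,-0.138,0.2334,0.03,0,0,0,-0.125,-0.138,0.2334,0.03,0,0,0,-0.125,-0.138,0.2334,0.03,0,0,0,-0.125,-0.138,0.2334,0.03,0,0,0,-0.125,-0.138,0.2334,0.03,0,0,0,-0.125,-0.138,0.2334,0.03,0,0,0,-0.125,-0.138,0.2334,0.03,0,0,0,-0.125,-0.138,0.2334,0.03,0,0,0,-0.125,-0.138,0.2334,0.03])

```text
time_s: 26.22
tcp_pos: [0.5659, -0.0271, 0.1684]
ee_rot: [[-0.001, -1.0, -0.023], [0.0, -0.023, 1.0], [-1.0, 0.001, 0.0]]
wrist_force: [-0.7, -0.7, -0.1]
gripper_width: 0.431
```

Call:
move_arm(increments=[0,0,0,0.015,0,0,0.03,0,0,0,0.015,0,0,0.03,0,0,0,0.015,0,0,0.03])

```text
time_s: 26.47
tcp_pos: [0.5646, -0.0294, 0.1532]
ee_rot: [[-0.003, -1.0, -0.019], [-0.001, -0.019, 1.0], [-1.0, 0.003, -0.0]]
wrist_force: [0.2, 0.0, -0.7]
gripper_width: 0.432
```

```bash
python3 -c "
from h import *
inc((.567,-.0285,.121,91.2))
cap('scene','s16',(220,200,340,300),6)
"
```

```text
t 26.47 tcp [ 0.5646 -0.0294  0.1532] yaw 91.11 F [ 0.2  0.  -0.7] w 37.6 j6 -12.3
(0.567, -0.0285, 0.121, 91.2) -> [-0.1, 0.0, 0.0] [0.0322, -0.0025, 0.0009] rows 0.8
```

View pics/s16.png

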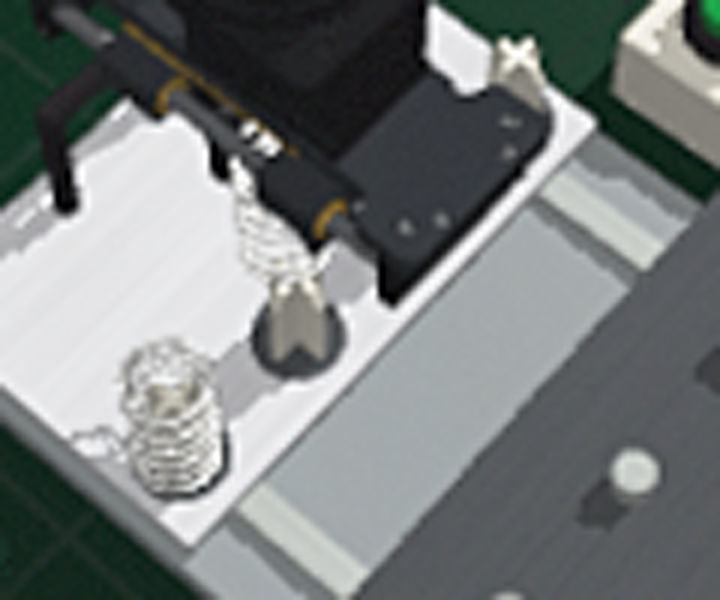

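Call:
move_arm(increments=[0,0,0,0.012,-0.002,0.001,0.03,0,0,0,0.024,-0.002,0.001,0.03,0,0,0,0.03,-0.002,0.001,0.03,0,0,0,0.034,-0.002,0.001,0.03,0,0,0,0.038,-0.002,0.001,0.03,0,0,0,0.038,-0.002,0.001,0.03,0,0,0,0.038,-0.002,0.001,0.03])

```text
time_s: 27.1
tcp_pos: [0.5681, -0.0273, 0.1161]
ee_rot: [[0.0, -1.0, -0.021], [-0.0, -0.021, 1.0], [-1.0, -0.0, -0.0]]
wrist_force: [0.5, 0.3, -0.5]
gripper_width: 0.433
```

```bash
python3 -c "
from h import *
inc((.567,-.0285,.076,91.2))
cap('scene','s17',(220,200,340,300),6)
"
```

```text
t 27.1 tcp [ 0.5681 -0.0273  0.1161] yaw 91.2 F [ 0.5  0.3 -0.5] w 37.7 j6 -12.4
(0.567, -0.0285, 0.076, 91.2) -> [-0.0, 0.0, 0.0] [0.0401, 0.0011, -0.0012] rows 1.0
```

View pics/s17.png

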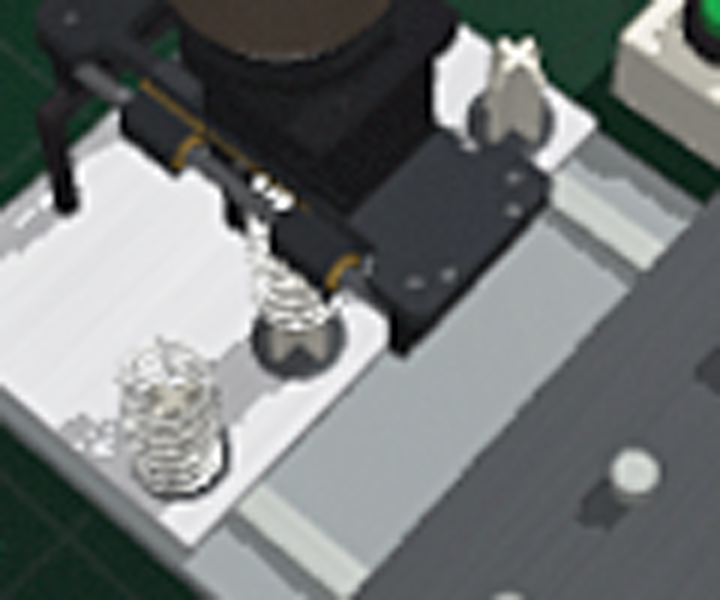

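Call:
move_arm(increments=[0,0,0,0.003,0,-0.001,0.03,0,0,0,0.006,0,-0.001,0.03,0,0,0,0.009,0,-0.001,0.03,0,0,0,0.009,0,-0.001,0.03,0,0,0,0.009,0,-0.001,0.03])

```text
time_s: 27.57
tcp_pos: [0.568, -0.0281, 0.1065]
ee_rot: [[-0.0, -1.0, -0.021], [-0.0, -0.021, 1.0], [-1.0, 0.0, -0.0]]
wrist_force: [-0.4, 0.2, -1.1]
gripper_width: 0.431
```

Call:
move_arm(increments=[0,0,0,0.008,0,0,0.03,0,0,0,0.016,0,0,0.03,0,0,0,0.024,0,0,0.03,0,0,0,0.03,0,0,0.03,0,0,0,0.033,0,0,0.03,0,0,0,0.033,0,0,0.03])

```text
time_s: 28.07
tcp_pos: [0.5715, -0.028, 0.0767]
ee_rot: [[0.008, -1.0, -0.024], [-0.001, -0.024, 1.0], [-1.0, -0.008, -0.001]]
wrist_force: [0.3, -0.9, 13.2]
gripper_width: 0.431
```

```bash
python3 -c "
from h import *
inc((.567,-.0285,.076,91.2))
cap('scene','s18',(220,200,340,300),6)
"
```

```text
t 28.07 tcp [ 0.5715 -0.028   0.0767] yaw 91.35 F [ 0.3 -0.9 13.2] w 37.5 j6 -12.3
(0.567, -0.0285, 0.076, 91.2) -> [0.1, 0.0, 0.0] [0.0007, 0.0045, -0.0004] rows 0.1
```

View pics/s18.png

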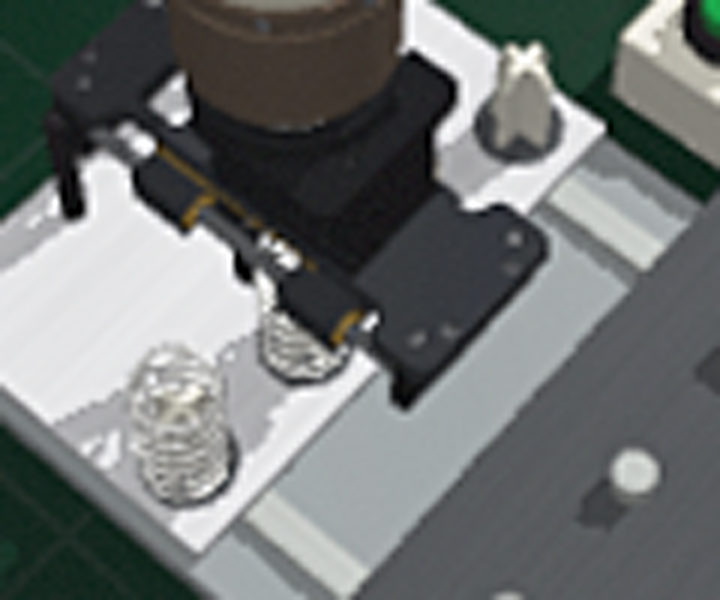

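Call:
move_arm(increments=[0,0,0,-0.003,0,0,0.055,0,0,0,-0.003,0,0,0.055,0,0,0,-0.003,0,0,0.055,0,0,0,-0.003,0,0,0.055,0,0,0,-0.04,0,0,0.055,0,0,0,-0.08,0,0,0.055,0,0,0,-0.12,0,0,0.055,0,0,0,-0.12,0,0,0.055,0,0,0,-0.12,0,0,0.055])

```text
time_s: 28.87
tcp_pos: [0.569, -0.0279, 0.196]
ee_rot: [[0.005, -1.0, -0.021], [0.001, -0.021, 1.0], [-1.0, -0.005, 0.001]]
wrist_force: [0.0, -1.0, -1.0]
gripper_width: 0.631
```

```bash
python3 -c "
from h import *
inc((.428,-.3545,.19,91.2))
cap('scene','s19',(200,180,360,320),5)
"
```

```text
t 28.87 tcp [ 0.569  -0.0279  0.196 ] yaw 91.2 F [ 0. -1. -1.] w 54.9 j6 -12.3
(0.428, -0.3545, 0.19, 91.2) -> [0.0, 0.0, 0.0] [0.006, 0.1479, -0.3236] rows 8.5
```

View pics/s19.png

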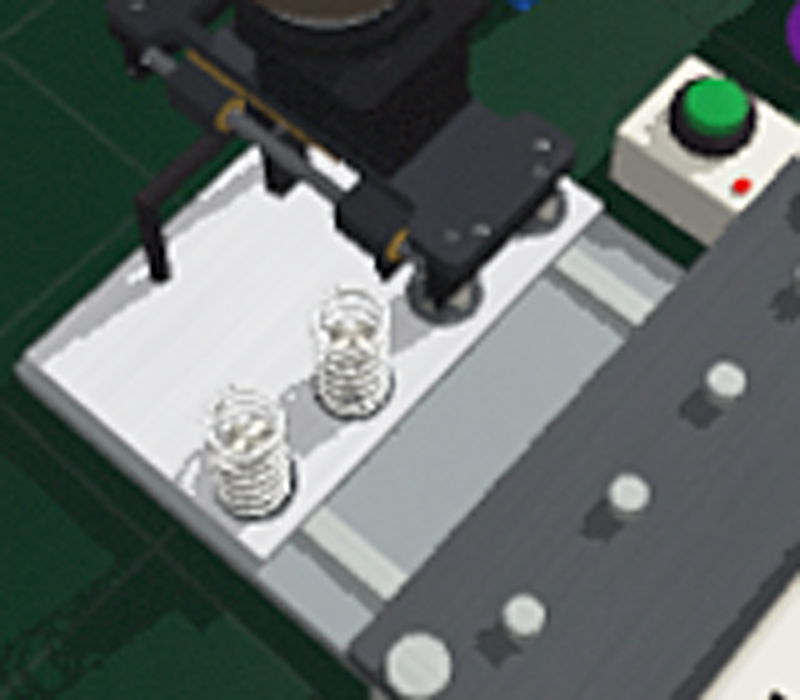

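Both seated. Third spring.

Call:
move_arm(increments=[0,0,0,0,0.1479,-0.3236,0.055,0,0,0,0,0.1479,-0.3236,0.055,0,0,0,0,0.1479,-0.3236,0.055,0,0,0,0,0.1479,-0.3236,0.055,0,0,0,0,0.1479,-0.3236,0.055,0,0,0,0,0.1479,-0.3236,0.055,0,0,0,0,0.1479,-0.3236,0.055,0,0,0,0,0.1479,-0.3236,0.055,0,0,0,0.02,0.1479,-0.3236,0.055,0,0,0,0.06,0.1479,-0.3236,0.055,0,0,0,0.085,0.1479,-0.3236,0.055,0,0,0,0.085,0.1479,-0.3236,0.055])

```text
time_s: 29.92
tcp_pos: [0.4212, -0.3526, 0.1011]
ee_rot: [[-0.015, -1.0, -0.017], [0.008, -0.018, 1.0], [-1.0, 0.014, 0.009]]
wrist_force: [-1.6, 0.8, -0.4]
gripper_width: 0.631
```

Call:
move_arm(increments=[0,0,0,0,0,0,0.055,0,0,0,0,0,0,0.055,0,0,0,0,0,0,0.055])

```text
time_s: 30.17
tcp_pos: [0.4282, -0.3551, 0.1104]
ee_rot: [[0.003, -1.0, -0.022], [-0.002, -0.022, 1.0], [-1.0, -0.003, -0.002]]
wrist_force: [1.3, -0.1, 0.7]
gripper_width: 0.63
```

```bash
python3 -c "
from h import *
inc((.428,-.3545,.044,91.2))
"
```

```text
t 30.17 tcp [ 0.4282 -0.3551  0.1104] yaw 91.26 F [ 1.3 -0.1  0.7] w 54.8 j6 24.2
(0.428, -0.3545, 0.044, 91.2) -> [0.1, 0.0, 0.0] [0.0664, 0.0002, 0.0006] rows 1.6
```

Call:
move_arm(increments=[0,0,0,0.03,0,0,0.055,0,0,0,0.055,0,0,0.055,0,0,0,0.066,0,0,0.055,0,0,0,0.066,0,0,0.055,0,0,0,0.066,0,0,0.03,0,0,0,0.066,0,0,0.03,0,0,0,0.066,0,0,0.03,0,0,0,0.066,0,0,0.03,0,0,0,0.066,0,0,0.03])

```text
time_s: 30.92
tcp_pos: [0.428, -0.3553, 0.0444]
ee_rot: [[0.003, -1.0, -0.021], [-0.002, -0.021, 1.0], [-1.0, -0.003, -0.002]]
wrist_force: [0.4, 1.0, 4.8]
gripper_width: 0.431
```

```bash
python3 -c "
from h import *
inc((.568,.0435,.172,91.2))
"
```

```text
t 30.92 tcp [ 0.428  -0.3553  0.0444] yaw 91.23 F [0.4 1.  4.8] w 37.5 j6 24.2
(0.568, 0.0435, 0.172, 91.2) -> [0.0, 0.0, 0.0] [-0.1276, -0.1485, 0.3957] rows 10.6
```

Call:
move_arm(increments=[0,0,0,-0.04,0,0,0.03,0,0,0,-0.08,0,0,0.03,0,0,0,-0.12,0,0,0.03,0,0,0,-0.134,-0.1485,0.3957,0.03,0,0,0,-0.134,-0.1485,0.3957,0.03,0,0,0,-0.134,-0.1485,0.3957,0.03,0,0,0,-0.134,-0.1485,0.3957,0.03,0,0,0,-0.134,-0.1485,0.3957,0.03,0,0,0,-0.134,-0.1485,0.3957,0.03,0,0,0,-0.134,-0.1485,0.3957,0.03,0,0,0,-0.134,-0.1485,0.3957,0.03,0,0,0,-0.134,-0.1485,0.3957,0.03])

```text
time_s: 31.92
tcp_pos: [0.5512, 0.0008, 0.1756]
ee_rot: [[0.0, -1.0, -0.021], [0.0, -0.021, 1.0], [-1.0, -0.0, 0.0]]
wrist_force: [0.7, -0.1, -1.2]
gripper_width: 0.435
```

```bash
python3 -c "
from h import *
inc((.568,.0435,.16,91.2))
"
```

```text
t 31.92 tcp [0.5512 0.0008 0.1756] yaw 91.21 F [ 0.7 -0.1 -1.2] w 37.8 j6 -15.7
(0.568, 0.0435, 0.16, 91.2) -> [0.0, 0.0, 0.0] [0.0156, -0.0177, 0.0423] rows 1.2
```

Call:
move_arm(increments=[0,0,0,0,-0.0177,0.0423,0.03,0,0,0,0,-0.0177,0.0423,0.03,0,0,0,0.015,-0.0177,0.0423,0.03,0,0,0,0.015,-0.0177,0.0423,0.03,0,0,0,0.015,-0.0177,0.0423,0.03])

```text
time_s: 32.33
tcp_pos: [0.5671, 0.0412, 0.1595]
ee_rot: [[-0.003, -1.0, -0.021], [-0.001, -0.021, 1.0], [-1.0, 0.003, -0.001]]
wrist_force: [-0.0, 0.2, -1.2]
gripper_width: 0.431
```

```bash
python3 -c "
from h import *
inc((.568,.0435,.115,91.2))
cap('scene','s20',(240,180,360,280),6)
"
```

```text
t 32.33 tcp [0.5671 0.0412 0.1595] yaw 91.2 F [-0.   0.2 -1.2] w 37.5 j6 -19.3
(0.568, 0.0435, 0.115, 91.2) -> [0.0, 0.0, 0.0] [0.0445, -0.0009, 0.0022] rows 1.1
```

View pics/s20.png

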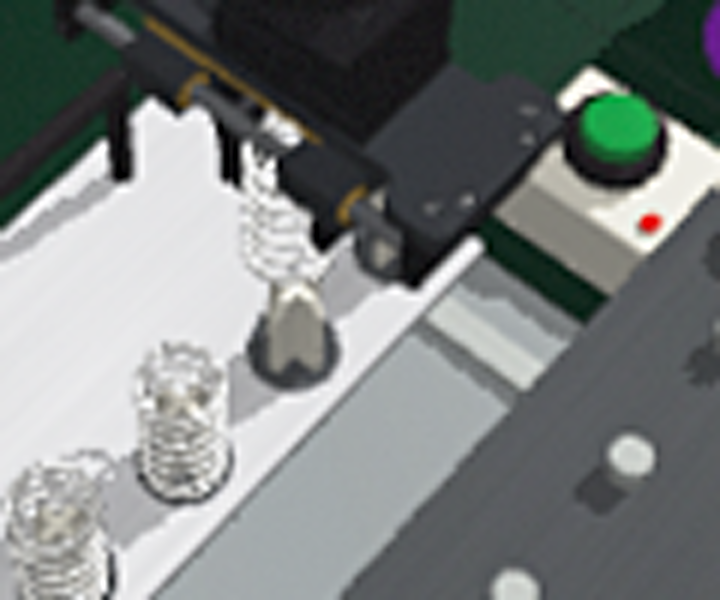

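Call:
move_arm(increments=[0,0,0,0.015,-0.001,0.002,0.03,0,0,0,0.028,-0.001,0.002,0.03,0,0,0,0.034,-0.001,0.002,0.03,0,0,0,0.038,-0.001,0.002,0.03,0,0,0,0.042,-0.001,0.002,0.03,0,0,0,0.044,-0.001,0.002,0.03,0,0,0,0.044,-0.001,0.002,0.03])

```text
time_s: 32.97
tcp_pos: [0.569, 0.0433, 0.1162]
ee_rot: [[0.0, -1.0, -0.021], [-0.0, -0.021, 1.0], [-1.0, -0.0, -0.0]]
wrist_force: [-0.7, -0.5, -0.7]
gripper_width: 0.432
```

```bash
python3 -c "
from h import *
inc((.568,.0435,.076,91.2))
cap('scene','s21',(240,180,360,280),6)
"
```

```text
t 32.97 tcp [0.569  0.0433 0.1162] yaw 91.18 F [-0.7 -0.5 -0.7] w 37.6 j6 -19.4
(0.568, 0.0435, 0.076, 91.2) -> [-0.0, 0.0, 0.0] [0.0402, 0.001, 0.0002] rows 1.0
```

View pics/s21.png

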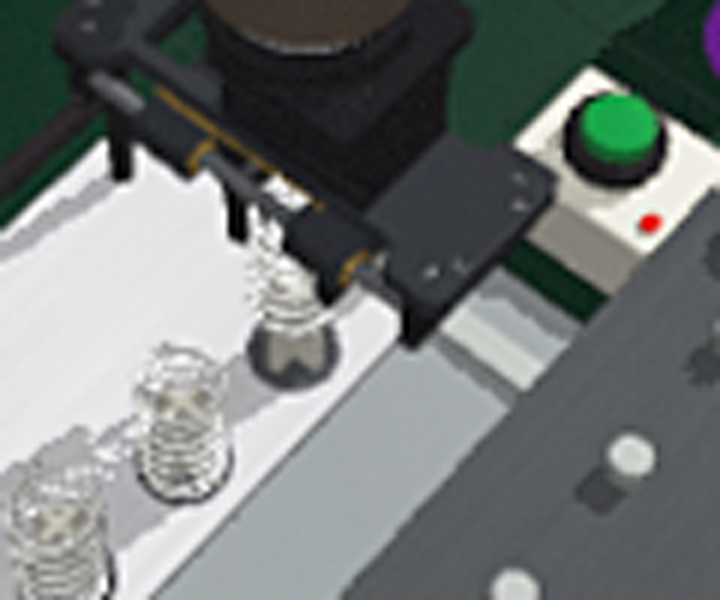

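Call:
move_arm(increments=[0,0,0,0.003,0,0,0.03,0,0,0,0.006,0,0,0.03,0,0,0,0.009,0,0,0.03,0,0,0,0.009,0,0,0.03,0,0,0,0.009,0,0,0.03])

```text
time_s: 33.43
tcp_pos: [0.5688, 0.0435, 0.1069]
ee_rot: [[-0.001, -1.0, -0.021], [-0.0, -0.021, 1.0], [-1.0, 0.001, -0.0]]
wrist_force: [-0.2, -1.4, -0.5]
gripper_width: 0.437
```

Call:
move_arm(increments=[0,0,0,0.008,0,0,0.03,0,0,0,0.016,0,0,0.03,0,0,0,0.024,0,0,0.03,0,0,0,0.03,0,0,0.03,0,0,0,0.033,0,0,0.03,0,0,0,0.033,0,0,0.03])

```text
time_s: 33.93
tcp_pos: [0.5711, 0.0436, 0.0761]
ee_rot: [[0.004, -1.0, -0.023], [-0.001, -0.023, 1.0], [-1.0, -0.004, -0.001]]
wrist_force: [0.6, -0.2, 8.4]
gripper_width: 0.432
```

Call:
move_arm(increments=[0,0,0,-0.003,0,0,0.055,0,0,0,-0.003,0,0,0.055,0,0,0,-0.003,0,0,0.055,0,0,0,-0.003,0,0,0.055,0,0,0,-0.04,0,0,0.055,0,0,0,-0.08,0,0,0.055,0,0,0,-0.12,0,0,0.055,0,0,0,-0.12,0,0,0.055,0,0,0,-0.12,0,0,0.055])

```text
time_s: 34.68
tcp_pos: [0.5701, 0.0439, 0.1966]
ee_rot: [[0.005, -1.0, -0.021], [0.002, -0.021, 1.0], [-1.0, -0.005, 0.002]]
wrist_force: [-0.6, 1.2, -1.0]
gripper_width: 0.634
```

```bash
python3 -c "
from h import *
inc((.36,.007,.2,91.2),(.36,.007,.09,91.2))
cap('scene','s22',(200,170,360,310),5)
"
```

```text
t 34.68 tcp [0.5701 0.0439 0.1966] yaw 91.2 F [-0.6  1.2 -1. ] w 55.1 j6 -19.4
(0.36, 0.007, 0.2, 91.2) -> [0.0, 0.0, 0.0] [-0.0034, 0.2108, -0.0325] rows 5.1
(0.36, 0.007, 0.09, 91.2) -> [0.0, 0.0, 0.0] [0.1066, 0.2108, -0.0325] rows 5.7
```

View pics/s22.png

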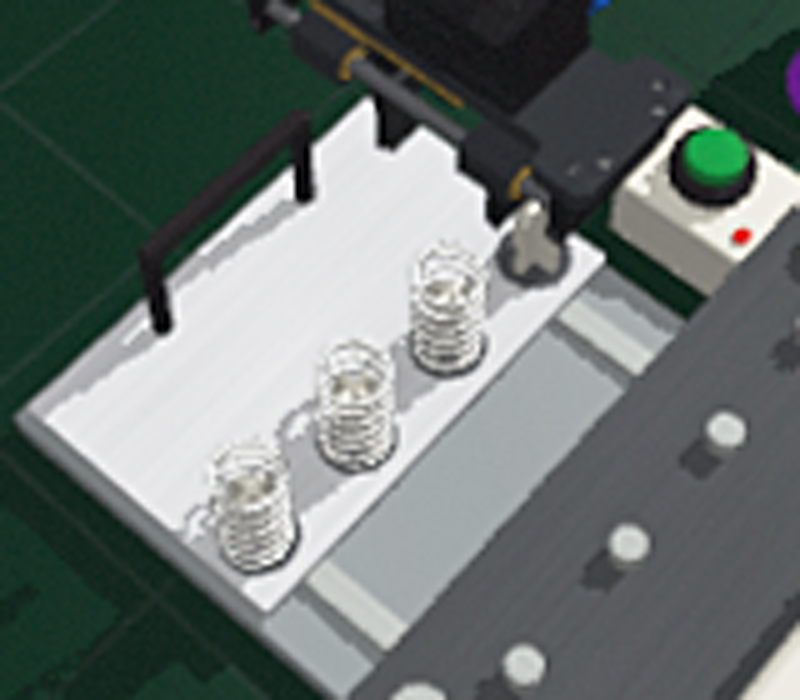

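```bash
python3 -c "
from h import *
inc((.412,.005,.2,1.17),(.412,.005,.09,1.17))
"
```

```text
t 34.73 tcp [0.5687 0.0436 0.1944] yaw 91.18 F [-0.   0.5 -0.8] w 54.9 j6 -19.4
(0.412, 0.005, 0.2, 1.17) -> [90.0, 0.0, 0.0] [-0.0056, 0.1574, -0.0354] rows 12.6
(0.412, 0.005, 0.09, 1.17) -> [90.0, 0.0, 0.0] [0.1044, 0.1574, -0.0354] rows 12.6
```

Call:
move_arm(increments=[90,0,0,0,0.159,-0.035,0,90,0,0,0,0.159,-0.035,0,90,0,0,0,0.159,-0.035,0,90,0,0,0,0.159,-0.035,0,90,0,0,0,0.159,-0.035,0,90,0,0,0,0.159,-0.035,0,90,0,0,0,0.159,-0.035,0,90,0,0,0,0.159,-0.035,0,90,0,0,0,0.159,-0.035,0,90,0,0,0,0.159,-0.035,0,90,0,0,0,0.159,-0.035,0,90,0,0,0,0.159,-0.035,0])

```text
time_s: 35.73
tcp_pos: [0.4094, 0.0047, 0.1923]
ee_rot: [[-0.004, -0.085, 0.996], [-0.001, 0.996, 0.085], [-1.0, -0.001, -0.004]]
wrist_force: [0.2, -0.2, -0.6]
gripper_width: 0.005
```

Call:
move_arm(increments=[4,0,0,0,0,0,0,4,0,0,0,0,0,0,4,0,0,0,0,0,0])

```text
time_s: 35.98
tcp_pos: [0.4098, 0.0049, 0.1928]
ee_rot: [[-0.003, -0.024, 1.0], [-0.001, 1.0, 0.024], [-1.0, -0.001, -0.003]]
wrist_force: [0.2, 0.3, -0.8]
gripper_width: 0.007
```

```bash
python3 -c "
from h import *
inc((.415,.0046,.092,1.17),(.604,.0084,.092,1.17))
cap('top','t23',(230,110,360,250),4)
"
```

```text
t 35.98 tcp [0.4098 0.0049 0.1928] yaw 1.36 F [ 0.2  0.3 -0.8] w 0.6 j6 -112.2
(0.415, 0.0046, 0.092, 1.17) -> [0.2, 0.0, 0.0] [0.1008, -0.0004, 0.0052] rows 2.4
(0.604, 0.0084, 0.092, 1.17) -> [0.2, 0.0, 0.0] [0.1008, -0.0011, 0.1942] rows 5.2
```

View pics/t23.png

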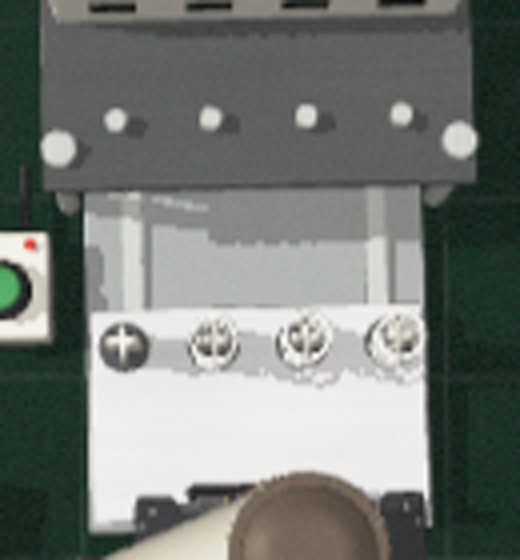

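Call:
move_arm(increments=[0,0,0,0.04,0,0.003,0,0,0,0,0.08,0,0.003,0,0,0,0,0.1,0,0.003,0,0,0,0,0.1,0,0.003,0,0,0,0,0.1,0,0.02,0,0,0,0,0.1,0,0.035,0,0,0,0,0.1,0,0.055,0,0,0,0,0.1,0,0.075,0,0,0,0,0.1,0,0.095,0,0,0,0,0.1,0,0.115,0,0,0,0,0.1,0,0.135,0,0,0,0,0.1,0,0.15,0])

```text
time_s: 37.03
tcp_pos: [0.5601, 0.0082, 0.0943]
ee_rot: [[-0.004, -0.022, 1.0], [-0.001, 1.0, 0.022], [-1.0, -0.001, -0.004]]
wrist_force: [-4.4, 0.9, -2.1]
gripper_width: 0.006
```

```bash
python3 -c "
from h import *
inc((.604,.0084,.092,1.17))
cap('scene','s24',(200,170,360,310),5)
"
```

```text
t 37.03 tcp [0.5601 0.0082 0.0943] yaw 1.28 F [-4.4  0.9 -2.1] w 0.5 j6 -106.1
(0.604, 0.0084, 0.092, 1.17) -> [0.1, 0.0, 0.0] [0.0023, -0.0008, 0.0439] rows 1.1
```

View pics/s24.png

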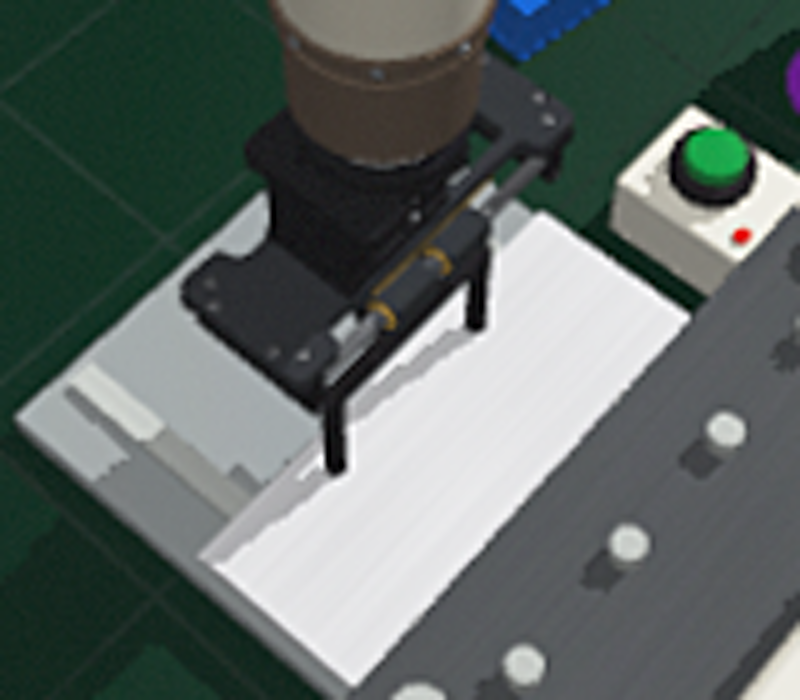

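Call:
move_arm(increments=[0,0,0,0,0,0.015,0,0,0,0,0,0,0.028,0,0,0,0,0,0,0.036,0,0,0,0,0,0,0.04,0,0,0,0,0,0,0.04,0])

```text
time_s: 37.5
tcp_pos: [0.5977, 0.009, 0.0944]
ee_rot: [[-0.007, -0.022, 1.0], [-0.001, 1.0, 0.022], [-1.0, -0.001, -0.007]]
wrist_force: [-7.9, 0.6, 3.9]
gripper_width: 0.008
```

Call:
move_arm(increments=[0,0,0,0,0,0.003,0,0,0,0,0,0,0.006,0,0,0,0,0,0,0.006,0])

```text
time_s: 37.75
tcp_pos: [0.598, 0.0088, 0.0942]
ee_rot: [[-0.019, -0.021, 1.0], [-0.002, 1.0, 0.021], [-1.0, -0.002, -0.019]]
wrist_force: [-21.0, 3.3, 12.5]
gripper_width: 0.002
```

Call:
move_arm(increments=[0,0,0,0,0,-0.02,0,0,0,0,0,0,-0.05,0,0,0,0,-0.04,0,-0.05,0,0,0,0,-0.08,0,-0.05,0,0,0,0,-0.12,0,-0.05,0,0,0,0,-0.12,-0.12,-0.12,0,0,0,0,-0.12,-0.12,-0.12,0,0,0,0,-0.12,-0.12,-0.12,0,0,0,0,-0.12,-0.12,-0.12,0,0,0,0,-0.12,-0.12,-0.12,0,0,0,0,-0.12,-0.12,-0.12,0])

```text
time_s: 38.67
tcp_pos: [0.4897, -0.1137, 0.2154]
ee_rot: [[0.003, -0.021, 1.0], [-0.0, 1.0, 0.021], [-1.0, -0.0, 0.003]]
wrist_force: [0.1, 0.3, -0.4]
gripper_width: 0.006
```

```bash
python3 - <<'E'
from h import *
inc()
s=cap('scene','s25',(200,70,400,270),3)
t=cap('top','t25',(130,100,330,260),4)
for n,im in(('scene',s),('top',t)):
    hsv=cv2.cvtColor(im,cv2.COLOR_RGB2HSV);m=((hsv[...,0]>50)&(hsv[...,0]<80)&(hsv[...,1]>150)&(hsv[...,2]>100)).astype(np.uint8)
    k,l,st,c=cv2.connectedComponentsWithStats(m)
    for i in range(1,k):
        if st[i,4]>30: print(n,c[i],st[i],pix2w(n,*c[i],.066).round(4))
E
```

```text
t 38.67 tcp [ 0.4897 -0.1137  0.2154] yaw 1.19 F [ 0.1  0.3 -0.4] w 0.5 j6 -94.3
scene [342.83673469 200.30612245] [337 196  13  10  98] [0.6142 0.2162 0.066 ]
```

View pics/s25.png

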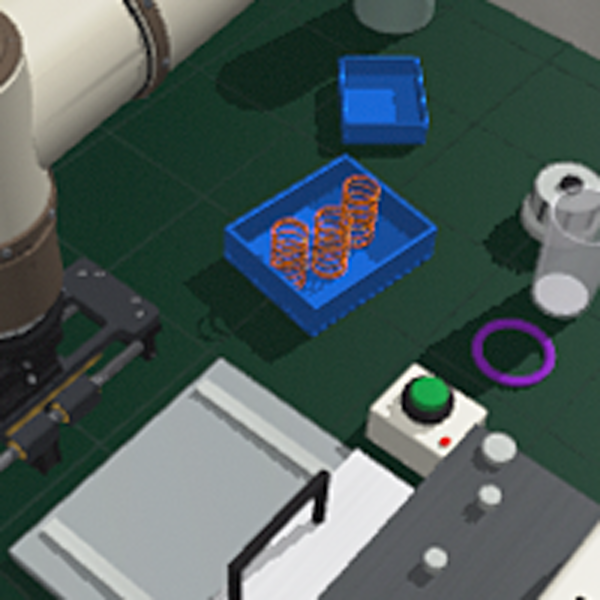

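View pics/t25.png

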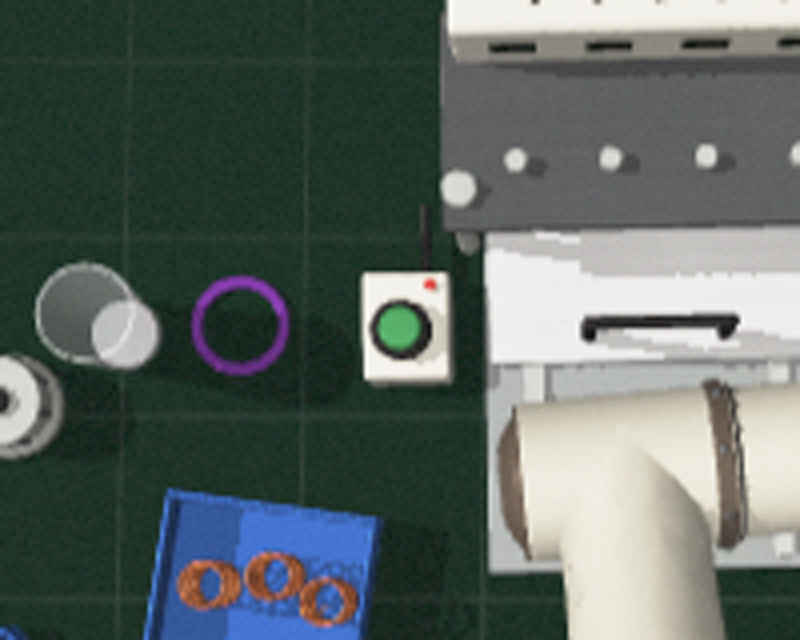

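```bash
python3 - <<'E'
from h import *
print(pix2w('top',229.5+.4,181.3,.068))
cap('top','t26',(230,70,360,250),3.3); cap('scene','s26',(200,180,400,380),3)
for a,b,box in(('t1','t26',(60,270,360,420)),('t1','t26',(30,200,400,280)),('s2','s26',(150,120,420,380))):
    A=cv2.imread(f'pics/{a}.png',0).astype(float);B=cv2.imread(f'pics/{b}.png',0).astype(float)
    x0,y0,x1,y1=box
    # handle (dark) centroid & ecc
    w=np.outer(np.hanning(y1-y0),np.hanning(x1-x0))
    print(a,cv2.phaseCorrelate(A[y0:y1,x0:x1],B[y0:y1,x0:x1],w))
A=cv2.imread('pics/t1.png',0);B=cv2.imread('pics/t26.png',0)
for im in(A,B):
    m=im[345:385,140:290]<60; ys,xs=np.nonzero(m); print(xs.mean()+140,ys.mean()+345,m.sum())
A=cv2.imread('pics/s2.png',0);B=cv2.imread('pics/s26.png',0)
for im in(A,B):
    m=im[135:285,220:335]<50; ys,xs=np.nonzero(m); print(xs.mean()+220,ys.mean()+135,m.sum())
E
```

```text
[0.61415719 0.21142565 0.068     ]
t1 ((0.032050304825276044, -0.013444337047630484), 0.912294844842516)
t1 ((0.5043816559913807, -0.014457673346484512), 0.8121242029987517)
s2 ((-0.01122446067657279, 0.0119948432754029), 1.0222287473335587)
215.23456790123458 365.6666666666667 972
215.26200417536535 365.6179540709812 958
276.273127753304 201.8044052863436 2270
276.20536499560245 201.84652594547055 2274
```

View pics/s26.png

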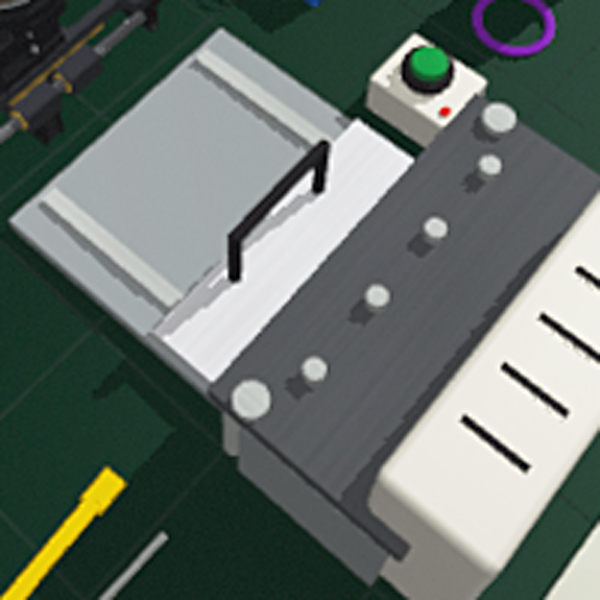

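```bash
python3 - <<'E'
from h import *
inc((.617,.2115,.2,1.17))
E
```

```text
t 38.87 tcp [ 0.4902 -0.1123  0.2143] yaw 1.34 F [-1.  -0.1 -0.1] w 0.5 j6 -94.3
(0.617, 0.2115, 0.2, 1.17) -> [0.2, 0.0, 0.0] [0.0143, 0.3207, 0.1344] rows 8.3
```

Call:
move_arm(increments=[0,0,0,0,0.3207,0.1344,0,0,0,0,0,0.3207,0.1344,0,0,0,0,0,0.3207,0.1344,0,0,0,0,0,0.3207,0.1344,0,0,0,0,0,0.3207,0.1344,0,0,0,0,0,0.3207,0.1344,0,0,0,0,0,0.3207,0.1344,0,0,0,0,0,0.3207,0.1344,0,0,0,0,0,0.3207,0.1344,0,0,0,0,0.03,0.3207,0.1344,0,0,0,0,0.07,0.3207,0.1344,0,0,0,0,0.1,0.3207,0.1344,0])

```text
time_s: 39.87
tcp_pos: [0.6158, 0.2123, 0.1113]
ee_rot: [[-0.002, -0.024, 1.0], [-0.0, 1.0, 0.024], [-1.0, -0.0, -0.002]]
wrist_force: [0.4, -0.3, -0.9]
gripper_width: 0.009
```

Call:
move_arm(increments=[0,0,0,0,0,0,0,0,0,0,0,0,0,0,0,0,0,0,0,0,0])

```text
time_s: 40.12
tcp_pos: [0.6181, 0.2116, 0.116]
ee_rot: [[0.003, -0.023, 1.0], [0.001, 1.0, 0.023], [-1.0, 0.001, 0.003]]
wrist_force: [0.0, -0.9, 0.6]
gripper_width: 0.006
```

```bash
python3 - <<'E'
from h import *
inc((.617,.2115,.066,1.17))
cap('scene','s27',(290,130,410,230),6)
E
```

```text
t 40.12 tcp [0.6181 0.2116 0.116 ] yaw 1.34 F [ 0.  -0.9  0.6] w 0.6 j6 -121.8
(0.617, 0.2115, 0.066, 1.17) -> [0.2, 0.0, 0.0] [0.05, -0.0, -0.0011] rows 1.2
```

View pics/s27.png

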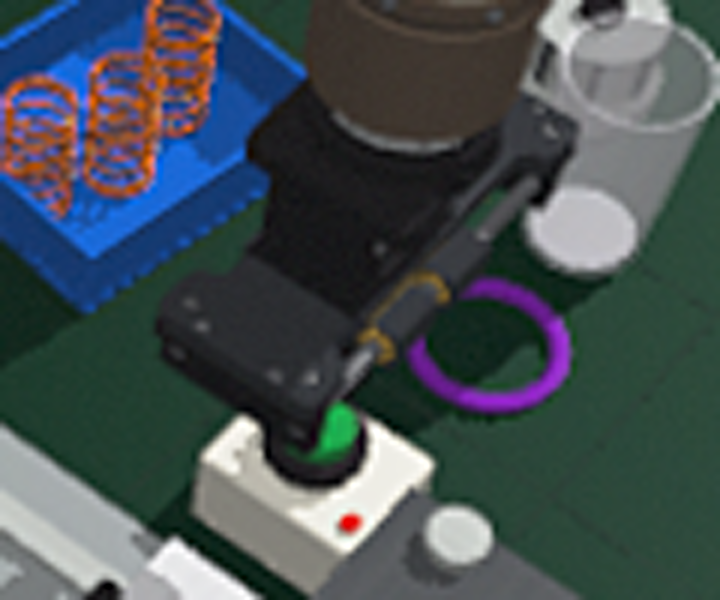

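Call:
move_arm(increments=[0,0,0,0.025,0,0,0,0,0,0,0.036,0,0,0,0,0,0,0.042,0,0,0,0,0,0,0.046,0,0,0,0,0,0,0.05,0,0,0,0,0,0,0.05,0,0,0,0,0,0,0.05,0,0,0])

```text
time_s: 40.75
tcp_pos: [0.6174, 0.2109, 0.0739]
ee_rot: [[0.004, -0.025, 1.0], [0.0, 1.0, 0.025], [-1.0, -0.0, 0.004]]
wrist_force: [-14.7, -0.9, 33.9]
gripper_width: 0.007
```

Call:
move_arm(increments=[0,0,0,-0.01,0,0,0,0,0,0,-0.01,0,0,0,0,0,0,-0.01,0,0,0])

```text
time_s: 41.0
tcp_pos: [0.6185, 0.2114, 0.0772]
ee_rot: [[0.006, -0.023, 1.0], [0.003, 1.0, 0.022], [-1.0, 0.003, 0.006]]
wrist_force: [1.3, 1.4, 2.7]
gripper_width: 0.008
```

```bash
python3 - <<'E'
from h import *
inc((.617,.2115,.066,1.17))
cap('scene','s28',(310,140,410,230),7)
cap('top','t28',(200,150,270,210),8)
E
```

```text
t 41.0 tcp [0.6185 0.2114 0.0772] yaw 1.29 F [1.3 1.4 2.7] w 0.7 j6 -121.8
(0.617, 0.2115, 0.066, 1.17) -> [0.1, 0.0, 0.0] [0.0112, 0.0001, -0.0015] rows 0.3
```

View pics/s28.png

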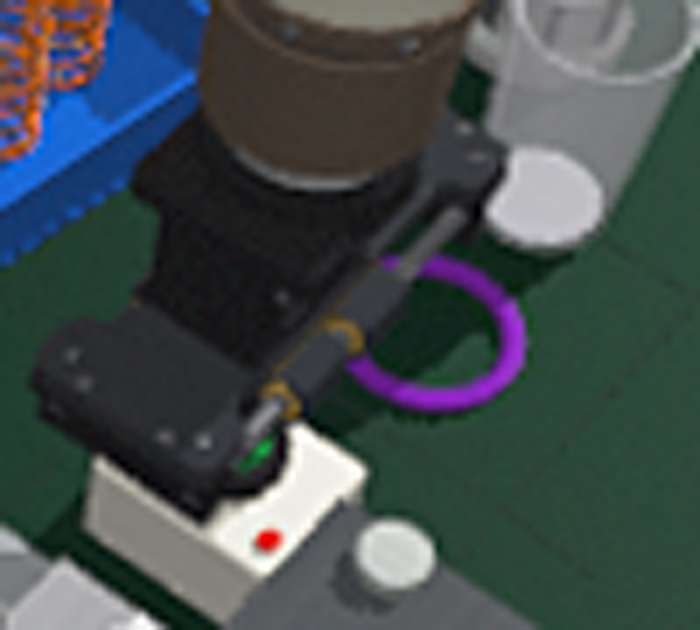

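View pics/t28.png

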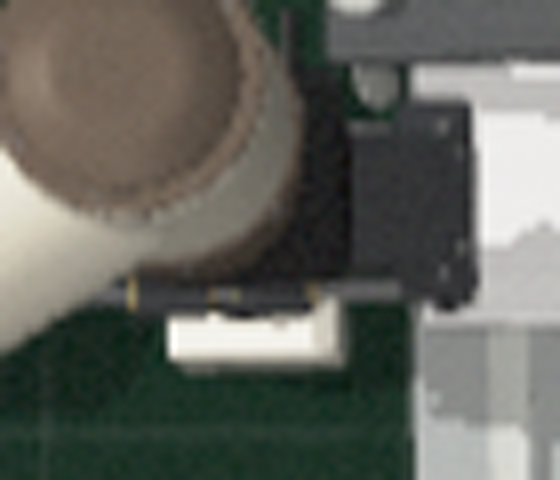

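Call:
move_arm(increments=[0,0,0,-0.03,0,0,0.04,0,0,0,-0.03,0.0275,-0.001,0.04,0,0,0,-0.03,0.0275,-0.001,0.04,0,0,0,-0.03,0.0275,-0.001,0.04,0,0,0,-0.03,0.0275,-0.001,0.04,0,0,0,-0.03,0.0275,-0.001,0.04,0,0,0,-0.03,0.0275,-0.001,0.04])

```text
time_s: 41.68
tcp_pos: [0.6146, 0.237, 0.1031]
ee_rot: [[-0.002, -0.021, 1.0], [-0.001, 1.0, 0.021], [-1.0, -0.001, -0.002]]
wrist_force: [0.5, -0.9, 0.1]
gripper_width: 0.425
```

```bash
python3 - <<'E'
from h import *
inc((.617,.239,.074,1.17),(.617,.239,.066,1.17))
cap('scene','s29',(310,140,410,230),7)
E
```

```text
t 41.68 tcp [0.6146 0.237  0.1031] yaw 1.21 F [ 0.5 -0.9  0.1] w 37.0 j6 -123.9
(0.617, 0.239, 0.074, 1.17) -> [0.0, 0.0, 0.0] [0.0291, 0.002, 0.0025] rows 0.7
(0.617, 0.239, 0.066, 1.17) -> [0.0, 0.0, 0.0] [0.0371, 0.002, 0.0025] rows 0.9
```

View pics/s29.png

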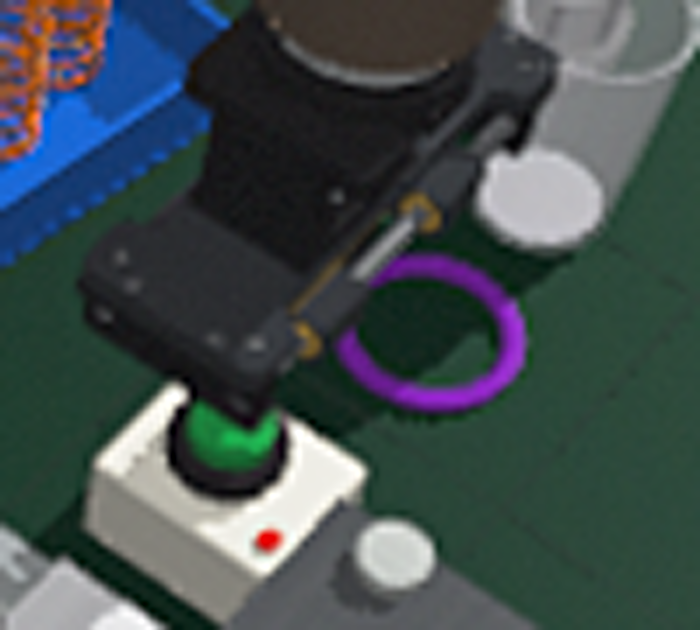

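Call:
move_arm(increments=[0,0,0,0.02,0,0.002,0.04,0,0,0,0.027,0,0.002,0.04,0,0,0,0.031,0,0.002,0.04,0,0,0,0.035,0,0.002,0.04,0,0,0,0.035,0,0.002,0.04])

```text
time_s: 42.15
tcp_pos: [0.6172, 0.2377, 0.074]
ee_rot: [[0.001, -0.023, 1.0], [-0.002, 1.0, 0.023], [-1.0, -0.002, 0.001]]
wrist_force: [-7.7, -0.3, 19.6]
gripper_width: 0.458
```

Call:
move_arm(increments=[0,0,0,-0.008,0,0,0.04,0,0,0,-0.008,0,0,0.04,0,0,0,-0.008,0,0,0.04,0,0,0,-0.008,0,0,0.04,0,0,0,-0.008,0,0,0.04])

```text
time_s: 42.57
tcp_pos: [0.6178, 0.2381, 0.0772]
ee_rot: [[0.001, -0.022, 1.0], [0.0, 1.0, 0.022], [-1.0, 0.0, 0.001]]
wrist_force: [1.6, 0.5, 3.6]
gripper_width: 0.458
```

Call:
move_arm(increments=[0,0,0,-0.002,0,0,0.04,0,0,0,-0.002,0,0,0.04,0,0,0,-0.002,0,0,0.04,0,0,0,-0.002,0,0,0.04,0,0,0,-0.002,0,0,0.04])

```text
time_s: 42.98
tcp_pos: [0.6171, 0.2379, 0.0789]
ee_rot: [[-0.0, -0.022, 1.0], [-0.0, 1.0, 0.022], [-1.0, -0.0, -0.0]]
wrist_force: [1.3, 1.0, 2.3]
gripper_width: 0.457
```

Call:
move_arm(increments=[0,0,0,-0.003,0,0,0.04,0,0,0,-0.003,0,0,0.04,0,0,0,-0.003,0,0,0.04,0,0,0,-0.003,0,0,0.04,0,0,0,-0.003,0,0,0.04])

```text
time_s: 43.4
tcp_pos: [0.6165, 0.2377, 0.0816]
ee_rot: [[-0.001, -0.022, 1.0], [-0.001, 1.0, 0.022], [-1.0, -0.001, -0.001]]
wrist_force: [-0.2, 0.1, -0.4]
gripper_width: 0.462
```

Call:
move_arm(increments=[0,0,0,-0.01,0,0,0.04,0,0,0,-0.01,0,0,0.04,0,0,0,-0.01,0,0,0.04,0,0,0,-0.01,0,0,0.04,0,0,0,-0.01,0,0,0.04])

```text
time_s: 43.82
tcp_pos: [0.6169, 0.2379, 0.0921]
ee_rot: [[-0.0, -0.022, 1.0], [0.0, 1.0, 0.022], [-1.0, 0.0, -0.0]]
wrist_force: [0.4, -0.7, -0.4]
gripper_width: 0.462
```

Call:
move_arm(increments=[0,0,0,-0.04,0,0,0.04,0,0,0,-0.08,0,0,0.04,0,0,0,-0.12,0,0,0.04,0,0,0,-0.12,-0.12,-0.08,0.04,0,0,0,-0.12,-0.24,-0.16,0.04,0,0,0,-0.12,-0.24,-0.16,0.04,0,0,0,-0.12,-0.24,-0.16,0.04,0,0,0,-0.12,-0.24,-0.16,0.04,0,0,0,-0.12,-0.24,-0.16,0.04,0,0,0,-0.12,-0.24,-0.16,0.04,0,0,0,-0.12,-0.24,-0.16,0.04])

```text
time_s: 44.73
tcp_pos: [0.4577, -0.0095, 0.2121]
ee_rot: [[-0.003, -0.018, 1.0], [-0.0, 1.0, 0.018], [-1.0, -0.0, -0.003]]
wrist_force: [0.1, 0.9, -0.2]
gripper_width: 0.458
```

```bash
python3 - <<'E'
from h import *
inc()
cap('scene','s30',None,1.4)
cap('top','t30',None,1.4)
E
```

```text
t 44.73 tcp [ 0.4577 -0.0095  0.2121] yaw 1.01 F [ 0.1  0.9 -0.2] w 39.9 j6 -108.2
```

View pics/s30.png

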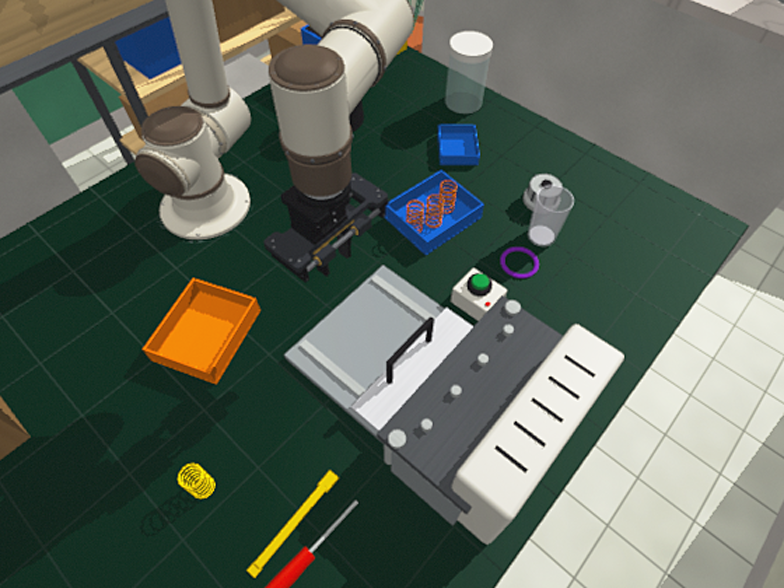

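View pics/t30.png

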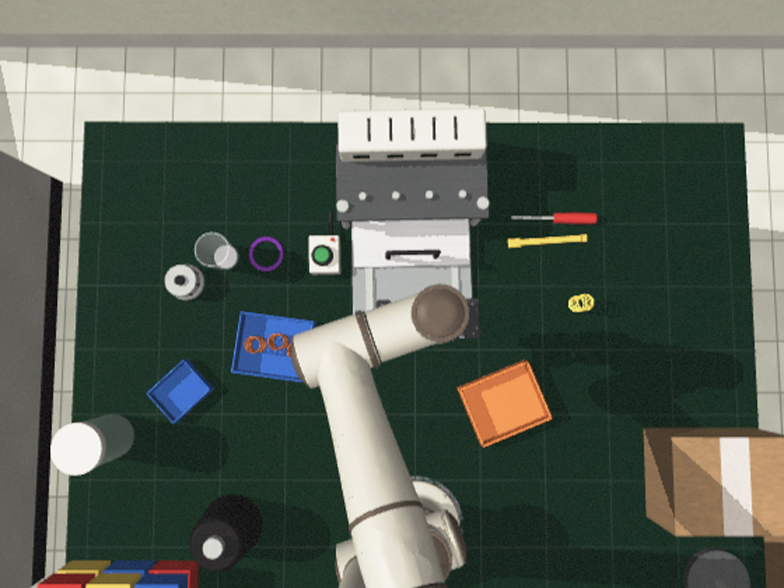

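```bash
python3 -c "
from station import r
print(r.finish_job())"
```

```text
the job is handed in; nothing more can be done
None
```

I finished the whole sequence in about 45 s of robot time and handed the job in. It gave no verdict.

- **Tested springs:** I drew the carriage out and put the three brown springs (posts 1, 3 and 4) in the larger blue tray. The tray has shifted a few millimetres from where it started; I don't know whether my placing did that. In the last picture showing all three, just before the button press, they stood inside it; in the hand-in pictures the arm partly hides one in the top view.
- **Fresh springs:** Three were present, and the last pictures show no fourth. They went onto posts 4, 3 and 2. The one on post 4 caught on a rib and dropped after a twist of about 20°. All three reached plate height and looked seated in the images.
- **Carriage:** I pushed it to the rear stop, where the force rose to 21 N. The handle's image position then matched the starting one to within about 0.1 pixel.
- **Start button:** I pressed it only after that, twice, and each press stopped hard at the same height (TCP 0.074 m). At first I took the first stop for a blockage. On the way up the force reached zero about 6 mm higher, which matches the full travel, so I read both as full presses. The button looks up again.

**Not checked or in doubt:**
- With the carriage home the crosshead hides the springs, so I last saw them seated before pushing it in.
- I did not measure the posts' tolerances directly. The two cameras disagreed by about 3 mm on x.
- The bystanders show no visible movement in the final pictures, and the arm stood clear of everything at hand-in.

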